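# Recharge the nutrient doser on the greenhouse bench

### The arm

A 6-joint arm with a two-finger parallel gripper is mounted at the origin on the work surface. World frame = base frame: x ahead of the robot, y to its left, z up, the work surface at z = 0. Lengths are in mm, angles in rad, forces in N, time in s.
With the tool pointing down it reaches from about 350 to 775 mm from the base axis. Payload 7.3 kg.
Tool frame: the origin (TCP) lies midway between the tips of the shut fingers; the grasp point (between the pads) lies 19 mm behind it; y points along the fingers, z is the direction in which the jaws open and shut, and the axes are right-handed (so a half turn about y gives the same grasp; the last joint's range is limited). The gripper opens to 92 mm and grips with 3 to 60 N. Pads are 19 mm wide; open, the fingers measure 130 mm over their backs; the gripper's body (75 mm by 190 mm) begins 47 mm behind the grasp point.
Start: joints at [-1.303, 0.342, 1.524, -0, 1.275, -0.146], TCP at [211.123, -480.703, 193.241] pointing down, gripper open.
Joint ranges: [-2.53, 2.53], [-0.77, 2.02], [0.04, 2.7], [-1, 4.14], [0.28, 2.66], [-3.11, 3.11]. Speed limits (rad/s): [2.57, 2.57, 3.14, 3.14, 3.14, 3.14].

### API

Orientations are given as a unit quaternion [w, x, y, z].
In Python, from bench import r gives the robot as it stands.
- The arm moves only by the shell command python3 -m pendant 'ROWS'. ROWS is text: rows parted by semicolons, each of 7 numbers parted by spaces: the shift along the tool's x, y, z in m, then the turn, a rotation vector about the tool's x, y, z in degrees, then the opening, from 0 (shut) to 1 (fully open). A call has 1 to 12 rows; each row shifts and turns the pose as measured when the row begins, along the tool's axes as they then stand; what a row does not reach is not made up. A row lasts 1/12 s, in which the tool goes at most 41.7 mm and 7.16 degrees, less where a joint would pass 70% of its speed; a pose out of reach is approached as far as the arm can. A call is refused whole if a number of a shift passes 0.0417 or a number of a turn 7.16, either way. A call with a gripper value outside its range is refused whole. The fingers move at their own pace and stop on an object; the grip force is fixed at half the most. Time passes only in rows, so rows that do not move let the fingers close. It gives the time, the measured TCP pose, the force and the opening at its end, in the units of the state.
- r.get_state(): the state, without advancing time (a new reading comes with each control period).
- r.read_camera(name): name is "side" or "top" or "wrist"; returns the picture (420x560x3 uint8, red, green, blue); there is no depth.
- r.camera_info(name): a dict with "intrinsics" (3x3 intrinsics, pixels), "extrinsics" (4x4, takes a point from camera to world coordinates). Camera axes: x right, y down, z forward; pixel columns grow to the right and rows downward; lengths in mm; the calibration is good to about 2 mm. The wrist camera is an equidistant fisheye: a pixel r from the principal point sees the ray r / f radians off the axis. A picture is of the moment at which its call begins: read the wrist's pose just before it. camera_info takes no time and is no camera call; for the wrist camera it gives the pose at the moment of the call.
- r.close_job(): hands the job in, once; it reports no verdict.
Trained networks look in the newest picture that a camera, given by its name, has taken for a name from the list of things; names that differ only in an ending like _2 or _b are one class to them, and where a whole thing is asked for, a point or a joint stands for the part that bears it (a point fixed in the world has none). Each returns a list of dicts, best first, with "score" (0 to 1); they miss things now and then, are a little off and sometimes report something else, mostly with a low value. They report only what shows in the picture. A call takes as long as a camera call. They do not tell look-alikes from the thing itself.
- r.spot_in(query, camera): "centre" ([row, column] as shares, 0 to 1, of the picture: columns of its width, rows of its height, amid what is visible of it).
- r.silhouettes(query, camera): "mask" (420x560 bool, what is visible of it) and "centre" ([row, column] as shares, 0 to 1, of the picture: columns of its width, rows of its height, amid what is visible of it).
- r.tip_of(query, camera): "centre" ([row, column] as shares, 0 to 1, of the picture: columns of its width, rows of its height: a listed point, or the origin of a listed thing).
The state is a dict: "t": time; "joint_pos": joint angles; "qvel": joint speeds; "effort": joint torques, N m; "tool_pos": TCP position; "ee_rot": TCP orientation; "force": force on the tool from outside, world axes, zero at the start; "wrist_torque": the same for the moment, N m; "width": finger opening in mm.
Only numpy, scipy, OpenCV 4.12 (cv2) and the standard library are available. Lean on these libraries where they do the work, as an engineer would, in place of code of your own. Each camera call takes 0.05 s, during which the arm holds its last target. There are 200 camera calls.

### The job

Recharge the nutrient doser: loosen its red lock screw all the way - it has a left-hand thread, so it comes loose clockwise; feel that it gives and do not force it the other way - then slide the orange gate fully shut under the tube, load every blue cartridge on the bench into the clear tube one on top of the other, and last press the white cover down until its catch snaps and holds it shut. Leave the plant, the sensor and the bottle where they stand.

Things in the scene. Friction and masses are not known exactly. Their poses are not given: they have to be found in the camera images.
- doser: aluminium dosing machine, fixed to the bench, place and yaw vary: base 90 mm deep (x), 390 mm wide (y), 24 mm high (gate rails to 37 mm), origin on the bench under the tube's axis. A 20 x 46 mm column behind the tube (+x, 46 to 66 mm from the axis, 246 mm high) carries the cover's hinge. Blue lock bracket, 60 mm high, at the -y end
- tube_mouth (a point): centre of the open top of the doser's magazine, a vertical clear tube: bore 61 mm, outside 69 mm, rim 246 mm above the bench, room for four cartridges. Axes are the doser's: z up, x towards its back (away from the robot), y left. The +y and -y sides of the mouth are free for fingers; at -x (36 to 57 mm from the axis) stands a yellow spring catch, 19 mm higher than the rim
- tube_floor (a point): point on the tube's axis, 34 mm above the bench: where the lowest cartridge rests when the gate is shut. With the gate open there is a hole to the bench here and cartridges fall through. Same axes as tube_mouth
- lock_screw (a joint): turn of the red lock screw about its vertical axis, rad: 0 = tight against its stop (starts within 0.15 of it), growing CLOCKWISE seen from above (left-hand thread) to 3.4 = fully loose, upper stop. Friction 0.12 N m; rises 2.55 mm per rad; takes several grasps. Below about 2.4 rad its pin locks the gate. Anticlockwise it jams at once
- lock_grip (a point): centre of the screw's red bar grip, on its axis, 165 mm to the tube's -y side: bar 64 mm long (own x, turning with it; a yellow dot marks the +x end), 12 mm thick (y). This point is 12 mm below the bar's top, 22 mm above its underside, 92 mm above the bench when tight. A dark disc of radius 19 mm lies just under the bar
- gate (a joint): slide of the orange gate along the doser's +y, m: 0 = open, 0.075 = shut against its stop (solid panel under the tube). Friction about 2.5 N; it stays where it is left
- gate_tab (a point): upright orange tab of the gate, 14 mm thick (doser x), 40 mm long (doser y), top 84 mm above the bench; this point is on it 18 mm below the top and 32 mm above the gate plate. 118 mm to the tube's +y side when open, 193 mm when shut; pinch it across doser x
- cover (a joint): hinge angle of the tube's white cover, rad: 0 = shut, held by the spring catch; about 0.11 = resting on the catch, not snapped; 1.57 = upright. Starts open, leaning past upright away from the robot, held by weak friction; pushed towards the robot past upright, it falls onto the catch by itself below about 1 rad. About 6 to 10 N straight down on the lip snaps it
- cover_hinge (a point): middle of the cover's hinge axis (along the doser's y), 50 mm behind the tube's axis (+x) and 252 mm above the bench. Axes as the doser's
- cover_lip (a point): top of the cover near its free end, where to press: 90 mm from the hinge; the cover is 66 mm wide, 7 mm thick, 100 mm long from the hinge, with a 40 mm wide lip. When shut it is about 40 mm from the tube's axis, on the -x side, 259 mm above the bench
- pot: bystander: potted tomato plant in a terracotta pot, 90 mm across, 78 mm high, foliage to 300 mm; origin under its centre
- sensor: bystander: measuring head on a small tripod, legs 70 mm out, 150 mm high; origin on the bench below its centre
- feed_bottle: bystander: white bottle with green cap, 68 mm diameter, 170 mm high; origin under its centre
- cart0_centre (a point): centre (half-way up) of a nutrient cartridge: blue cylinder with a white band, 54 mm diameter, 50 mm high, about 0.12 kg, standing on the bench in front of the doser; may be absent. Its z is the cylinder's axis; either end may be up
- cart1_centre (a point): centre (half-way up) of a nutrient cartridge: blue cylinder with a white band, 54 mm diameter, 50 mm high, about 0.12 kg, standing on the bench in front of the doser; may be absent. Its z is the cylinder's axis; either end may be up
- cart2_centre (a point): centre (half-way up) of a nutrient cartridge: blue cylinder with a white band, 54 mm diameter, 50 mm high, about 0.12 kg, standing on the bench in front of the doser; may be absent. Its z is the cylinder's axis; either end may be up
- cart3_centre (a point): centre (half-way up) of a nutrient cartridge: blue cylinder with a white band, 54 mm diameter, 50 mm high, about 0.12 kg, standing on the bench in front of the doser; may be absent. Its z is the cylinder's axis; either end may be up
Things that resemble listed ones, but are neither listed nor needed, are in the scene too. What is shaped like the part that bears cart0_centre but brown is not meant.

How it is judged (in metres and radians):
On the way, in this order (a step that is already met when the one before it is completed fails the run):
1. the lock screw is loosened all the way (clockwise, past 3.0 rad) (value of joint lock_screw above 3 rad), for 0.2 s.
2. the gate is slid shut under the tube (value of joint lock_screw above 3 rad and value of joint gate above 0.068 m), for 0.2 s.
3. every cartridge is in the tube, on the shut gate, with the cover still open (horizontal distance between each of cart0_centre, cart1_centre, cart2_centre, cart3_centre and tube_mouth below 0.012 m and z of each of cart0_centre, cart1_centre, cart2_centre, cart3_centre in the frame of tube_mouth below -0.01 m and z of each of cart0_centre, cart1_centre, cart2_centre, cart3_centre in the frame of tube_floor above 0.012 m and angle between the z axis of each of cart0_centre, cart1_centre, cart2_centre, cart3_centre and the z axis of tube_floor, either way round below 0.25 rad and value of joint gate above 0.068 m and value of joint cover above 0.3 rad), for 0.2 s.
4. the cover is pressed down and snapped shut (value of joint cover below 0.06 rad), for 0.2 s.
At the end, for the whole second after the job is handed in: lock screw loose (over 3.0 of 3.4 rad), gate shut (over 68 of 75 mm), every cartridge at rest inside the tube (centre within 12 mm of its axis, at least 10 mm below the mouth, on the gate, axis within 0.25 rad of the tube's), cover snapped shut (under 0.06 rad) (all of step 2 and value of joint cover below 0.06 rad and horizontal distance between each of cart0_centre, cart1_centre, cart2_centre, cart3_centre and tube_mouth below 0.012 m and z of each of cart0_centre, cart1_centre, cart2_centre, cart3_centre in the frame of tube_mouth below -0.01 m and z of each of cart0_centre, cart1_centre, cart2_centre, cart3_centre in the frame of tube_floor above 0.012 m and angle between the z axis of each of cart0_centre, cart1_centre, cart2_centre, cart3_centre and the z axis of tube_floor, either way round below 0.25 rad and linear speed of each of cart0, cart1, cart2, cart3 below 0.02 m/s); the robot touches nothing.
It fails at once if the lock screw is forced tighter (0.1 rad beyond its stop) (value of joint lock_screw below -0.1 rad).
It fails at once if the plant, sensor or bottle is moved more than 40 mm (distance of any of pot, sensor, feed_bottle from where it was at the start of the episode above 0.04 m).
Of cart0, cart1, cart2, cart3 only 3 to 4 are there at a start; the rules pass over those that are not, and their reading is None.
At some moment in a run one of cart0, cart1, cart2, cart3 may be knocked a few centimetres aside while the robot is not near it.
It also fails if it takes over 210 s, if anything falls off the work surface, if the arm or the gripper's body presses on something with over 40 N, if the wrist force passes 120 N, or if a joint passes its speed limit or range.

## Working session

There is one attempt and no reset: what is moved stays moved. The work goes in short steps, Python scripts to look and compute and a shell command to move; the robot and the scene stay as the last step left them, time stands still between calls to the robot, and variables do not carry over. Pictures are saved under pics/ and viewed, about 12 in all and at most 16, crops included, and the job is handed in when it is done.

```bash
ls; mkdir -p pics; python3 - <<'E'
from bench import r
import cv2,numpy as np
s=r.get_state();print(s)
for c in("top","side"):
    im=r.read_camera(c);cv2.imwrite(f"pics/{c}0.png",im[:,:,::-1])
    i=r.camera_info(c);print(c,np.round(i["intrinsics"],1).tolist(),np.round(i["extrinsics"],3).tolist())
    for q in("tube_mouth","lock_grip","gate_tab","cover_lip","cart0_centre","pot","sensor","feed_bottle","doser","cover_hinge"):
        print(q,[(round(d["score"],2),round(d["centre"][0]*420),round(d["centre"][1]*560)) for d in r.tip_of(q,c)])
E
```

```text
pics
{'t': 0.0, 'joint_pos': array([-1.30298573e+00,  3.42725867e-01,  1.52505264e+00, -1.92460355e-05,
        1.27539301e+00, -1.46023724e-01]), 'qvel': array([-0.00011927,  0.00117897,  0.00156029,  0.00068089,  0.00012467,
       -0.00097048]), 'effort': array([-4.32237775e-04, -4.31237054e+01, -2.44223982e+01,  7.17594847e-02,
        5.59428404e-02, -1.65151228e-04]), 'tool_pos': array([ 210.99027229, -480.21745569,  192.53094385]), 'ee_rot': array([ 0.14523214, -0.14531307,  0.69257959, -0.69146602]), 'force': array([ 0.1145067 ,  0.17121604, -0.15274896]), 'wrist_torque': array([-0.04058082,  0.00239542,  0.03881804]), 'width': 91.57134242292646}
top [[456.2, 0.0, 283.9], [0.0, 456.2, 213.4], [0.0, 0.0, 1.0]] [[-0.016, -0.979, 0.204, 230.289], [-1.0, 0.016, -0.0, 10.482], [-0.003, -0.204, -0.979, 1545.842], [0.0, 0.0, 0.0, 1.0]]
tube_mouth [(0.93, 179, 301)]
lock_grip [(0.55, 191, 351)]
gate_tab [(0.88, 197, 263)]
cover_lip [(0.61, 143, 301)]
cart0_centre [(0.62, 277, 265), (0.59, 240, 258), (0.51, 236, 286), (0.49, 280, 234)]
pot [(0.91, 189, 169)]
sensor [(0.95, 193, 413), (0.19, 142, 301)]
feed_bottle [(0.73, 236, 157), (0.54, 194, 413)]
doser [(0.65, 198, 301)]
cover_hinge []
side [[400.7, 0.0, 275.9], [0.0, 400.7, 208.0], [0.0, 0.0, 1.0]] [[-0.8, -0.323, 0.506, -67.93], [-0.599, 0.464, -0.653, 768.841], [-0.024, -0.825, -0.564, 819.749], [0.0, 0.0, 0.0, 1.0]]
tube_mouth [(0.78, 166, 269)]
lock_grip []
gate_tab [(0.78, 238, 242), (0.4, 225, 269)]
cover_lip [(0.71, 270, 281), (0.59, 134, 236)]
cart0_centre [(0.76, 305, 304), (0.69, 248, 291), (0.68, 272, 278), (0.58, 281, 317)]
pot [(0.73, 353, 184), (0.7, 234, 318), (0.64, 312, 146)]
sensor [(0.85, 183, 328), (0.29, 355, 182)]
feed_bottle []
doser [(0.97, 233, 271)]
cover_hinge [(0.8, 162, 248)]
```

```bash
python3 - <<'E'
import cv2
a=cv2.imread("pics/top0.png")[90:330,120:440];b=cv2.imread("pics/side0.png")[100:400,90:430]
cv2.imwrite("pics/t1.png",cv2.resize(a,None,fx=2.5,fy=2.5,interpolation=2));cv2.imwrite("pics/s1.png",cv2.resize(b,None,fx=2,fy=2,interpolation=2))
E
```

```text
(no output)
```

View pics/t1.png

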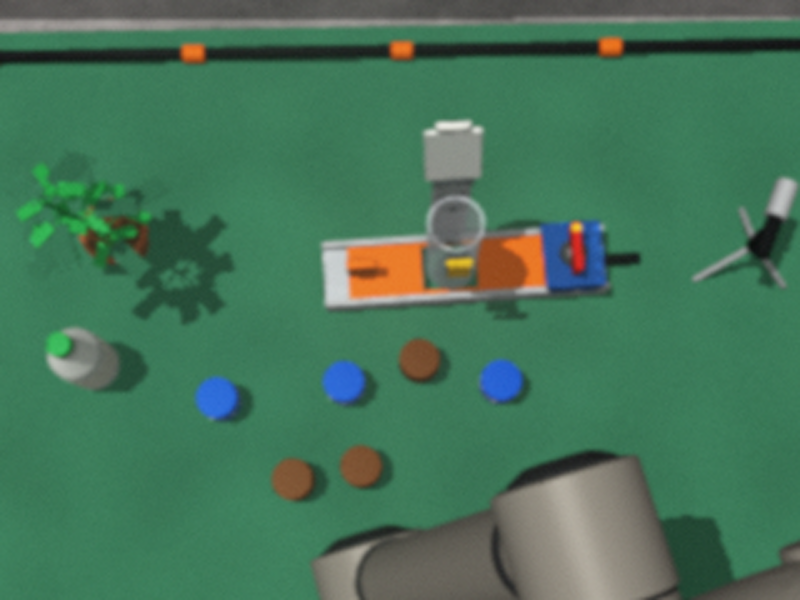

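View pics/s1.png

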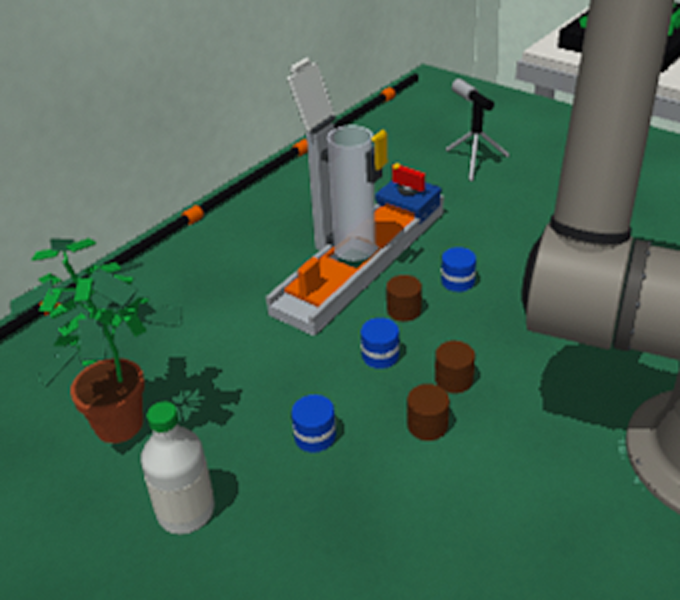

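The top view (crop) shows blue cartridges at (217,398), (344,382) and (502,381). Brown look-alikes are at (420,360), (293,480) and (361,466), and I leave them alone. The red bar is at (577,250) with its yellow dot at the far end, the orange tab at (365,270) and the mouth at (456,223). The side view agrees: three blue cartridges with white bands. A fourth could be hidden by the arm.

```bash
cat > h.py <<'E'
from bench import r
import cv2,numpy as np
from scipy.spatial.transform import Rotation as R
def ray(cam,row,col,info=None):
    i=info or r.camera_info(cam);K=np.array(i["intrinsics"]);E=np.array(i["extrinsics"])
    x=(col-K[0,2])/K[0,0];y=(row-K[1,2])/K[1,1]
    if cam=="wrist":
        t=np.hypot(x,y);d=np.array([x/t*np.sin(t),y/t*np.sin(t),np.cos(t)]) if t>1e-9 else np.array([0,0,1.])
    else: d=np.array([x,y,1.])
    return E[:3,3],E[:3,:3]@d
def at(cam,row,col,z,info=None):
    o,d=ray(cam,row,col,info);return o+d*(z-o[2])/d[2]
def blobs(im,lo,hi,amin=30):
    m=cv2.inRange(cv2.cvtColor(im,cv2.COLOR_RGB2HSV),np.array(lo),np.array(hi))
    n,l,s,c=cv2.connectedComponentsWithStats(m)
    return [(int(s[k,4]),c[k][1],c[k][0],l==k) for k in range(1,n) if s[k,4]>=amin]
BLUE=((105,150,90),(125,255,255));RED=((0,200,120),(4,255,255));
def R_tool():
    q=r.get_state()["ee_rot"];return R.from_quat([q[1],q[2],q[3],q[0]])
def plan(p,yaw=None,op=1.0,extra=0):
    """print shift in tool axes to bring TCP to p (mm), and turn so that jaw axis z lies at world yaw (rad), pointing down"""
    s=r.get_state();M=R_tool();d=np.array(p)-s["tool_pos"];print("tcp",s["tool_pos"].round(1),"world d",d.round(1),"tool d(m)",(M.inv().apply(d)/1000).round(4))
    if yaw is not None:
        best=None
        for y in(yaw,yaw+np.pi):
            z=np.array([np.cos(y),np.sin(y),0]);yy=np.array([0,0,-1.]);T=R.from_matrix(np.c_[np.cross(yy,z),yy,z])
            v=np.degrees((M.inv()*T).as_rotvec());print(" turn deg",v.round(2),"n",np.ceil(abs(v).max()/7.1))
E
python3 - <<'E'
from h import *
print(R_tool().as_matrix().round(3))
im=r.read_camera("top");print("blue")
for a,rr,c,m in blobs(im,*BLUE,20): print(a,round(rr),round(c),at("top",rr,c,45).round(0))
print("red")
for a,rr,c,m in blobs(im,*RED,15): print(a,round(rr),round(c),at("top",rr,c,104).round(0),np.linalg.svd(np.argwhere(m)-[rr,c],full_matrices=0)[2][0])
print("yellow")
for a,rr,c,m in blobs(im,(22,150,120),(32,255,255),3): print(a,rr.round(1),c.round(1),at("top",rr,c,104).round(0),at("top",rr,c,265).round(0))
print("orange")
for a,rr,c,m in blobs(im,(8,200,90),(16,255,255),30): print(a,round(rr),round(c),at("top",rr,c,35).round(0),[at("top",*p[::-1],35).round(0)[:2].tolist() for p in cv2.boxPoints(cv2.minAreaRect(np.argwhere(m)[:,::-1].astype(np.float32)))])
for q,z in(("tube_mouth",246),("lock_grip",92),("gate_tab",66),("doser",0)):
    for d in r.tip_of(q,"top")[:1]: print(q,at("top",d["centre"][0]*420,d["centre"][1]*560,z).round(0))
im=r.read_camera("side")
for q,z in(("tube_mouth",246),("gate_tab",66),("doser",0),("cover_hinge",252),("cart0_centre",25)):
    for d in r.tip_of(q,"side"): print(q,round(d["score"],2),at("side",d["centre"][0]*420,d["centre"][1]*560,z).round(0))
E
```

```text
[[-0.916  0.     0.402]
 [-0.402 -0.    -0.916]
 [-0.    -1.     0.   ]]
blue
397 193 349 [ 611. -213.   45.]
215 243 257 [446. 100.  45.]
217 242 320 [ 445. -109.   45.]
221 249 207 [428. 267.  45.]
red
40 190 351 [ 605. -209.  104.] [0.99620718 0.08701296]
yellow
47 195.2 303.3 [591. -54. 104.] [551. -47. 265.]
orange
54 107 447 [ 921. -576.   35.] [[930.0, -562.0], [930.0, -594.0], [910.0, -592.0], [911.0, -560.0]]
43 110 280 [922.  16.  35.] [[933.0, 28.0], [932.0, 4.0], [913.0, 4.0], [914.0, 29.0]]
50 108 364 [ 922. -280.   35.] [[931.0, -267.0], [931.0, -295.0], [912.0, -294.0], [912.0, -266.0]]
43 111 197 [922. 313.  35.] [[930.0, 327.0], [930.0, 299.0], [911.0, 298.0], [911.0, 327.0]]
53 113 113 [922. 610.  35.] [[912.0, 625.0], [931.0, 626.0], [931.0, 594.0], [912.0, 593.0]]
405 194 324 [ 610. -129.   35.] [[643.0, -91.0], [642.0, -170.0], [579.0, -168.0], [580.0, -89.0]]
440 198 274 [601.  41.  35.] [[630.0, 92.0], [634.0, -2.0], [573.0, -4.0], [568.0, 88.0]]
tube_mouth [605. -45. 246.]
lock_grip [578. -37.  92.]
gate_tab [592.  86.  66.]
doser [606. -55.   0.]
tube_mouth 0.64 [293. 134. 246.]
tube_mouth 0.56 [585. -40. 246.]
tube_mouth 0.36 [430. 512. 246.]
gate_tab 0.64 [596.  76.  66.]
gate_tab 0.51 [1113. -495.   66.]
gate_tab 0.49 [ 797. -295.   66.]
gate_tab 0.41 [434. 462.  66.]
doser 0.88 [589. -32.   0.]
cover_hinge 0.87 [653. -41. 252.]
cart0_centre 0.8 [330.  75.  25.]
cart0_centre 0.75 [448.  88.  25.]
cart0_centre 0.75 [472.  -2.  25.]
cart0_centre 0.72 [318. 170.  25.]
```

Doser yaw ≈ 0.04, axis ≈ (603,-46), screw ≈ (609,-211): these fit the 165 mm offset. Moving above the screw.

```bash
python3 -m pendant '-.0395 -.005 -.0072 0 0 0 1;-.0395 -.005 -.0072 0 0 0 1;-.0395 -.005 -.0072 0 0 0 1;-.0395 -.005 -.0072 0 0 0 1;-.0395 -.005 -.0072 0 0 0 1;-.0395 -.005 -.0072 0 0 0 1;-.0395 -.005 -.0072 0 0 0 1;-.0395 -.005 -.0072 0 0 0 1;-.0395 -.005 -.0072 0 0 0 1;-.0395 -.005 -.0072 0 0 0 1;-.0395 -.005 -.0072 0 0 0 1;0 0 0 0 0 0 1'; python3 -m pendant '0 0 0 0 -7.1 0 1;0 0 0 0 -7.1 0 1;0 0 0 0 -7.1 0 1;0 0 0 0 -7.1 0 1;0 0 0 0 -7.1 0 1;0 0 0 0 -7.1 0 1;0 0 0 0 -7.1 0 1;0 0 0 0 -7.1 0 1;0 0 0 0 -7.1 0 1;0 0 0 0 -7.1 0 1;0 0 0 0 -7.1 0 1;0 0 0 0 -7.1 0 1';python3 -m pendant '0 0 0 0 -7.1 0 1;0 0 0 0 -7.1 0 1;0 0 0 0 -7.1 0 1;0 0 0 0 -7.1 0 1;0 0 0 0 -7.1 0 1;0 0 0 0 -7.1 0 1;0 0 0 0 -7.1 0 1;0 0 0 0 -7.1 0 1;0 0 0 0 0 0 1'
python3 - <<'E'
from h import *
plan((609,-211,250),np.radians(90))
print(r.get_state()["joint_pos"].round(2),R_tool().as_matrix().round(3).tolist())
i=r.camera_info("wrist");E=np.array(i["extrinsics"]);M=R_tool()
print("K",np.round(i["intrinsics"],1).tolist(),"cam in tool",M.inv().apply(E[:3,3]-r.get_state()["tool_pos"]).round(1),(M.inv().as_matrix()@E[:3,:3]).round(3).tolist())
im=r.read_camera("wrist");cv2.imwrite("pics/w1.png",im[:,:,::-1])
for a,rr,c,m in blobs(im,*RED,40): print(a,round(rr),round(c),at("wrist",rr,c,104,i).round(0))
im=r.read_camera("top");cv2.imwrite("pics/top2.png",im[:,:,::-1])
for a,rr,c,m in blobs(im,*BLUE,20): print(a,round(rr),round(c),at("top",rr,c,45).round(0))
E
```

```text
t: 2.65
tool_pos: [588.5, -227.3, 248.6]
ee_rot: [-0.142, 0.141, -0.693, 0.693]
force: [-1.3, -0.2, -0.2]
width: 91.4
t: 3.65
tool_pos: [589.4, -224.9, 245.5]
ee_rot: [-0.576, 0.576, -0.411, 0.409]
force: [-0.7, 0.6, -0.4]
width: 91.7
t: 4.4
tool_pos: [587.1, -226.8, 244.1]
ee_rot: [0.703, -0.702, 0.084, -0.08]
force: [0.7, 0.3, 0.8]
width: 91.5
tcp [ 587.1 -226.8  244.1] world d [21.9 15.8  5.9] tool d(m) [ 0.0176 -0.0061  0.0205]
 turn deg [ -0.05 -13.35  -0.36] n 2.0
 turn deg [ 5.3000e-01  1.6665e+02 -8.0000e-02] n 24.0
[-0.49  0.52  1.11 -0.    1.52 -1.83] [[0.973, -0.006, 0.231], [-0.231, 0.002, 0.973], [-0.006, -1.0, 0.0]]
K [[325.2, 0.0, 281.4], [0.0, 325.2, 210.9], [0.0, 0.0, 1.0]] cam in tool [ -83.8 -191.4    0.9] [[-0.001, 0.952, 0.307], [0.0, -0.307, 0.952], [1.0, 0.001, -0.0]]
402 200 298 [ 602. -211.  104.]
218 249 207 [428. 267.  45.]
```

View pics/w1.png

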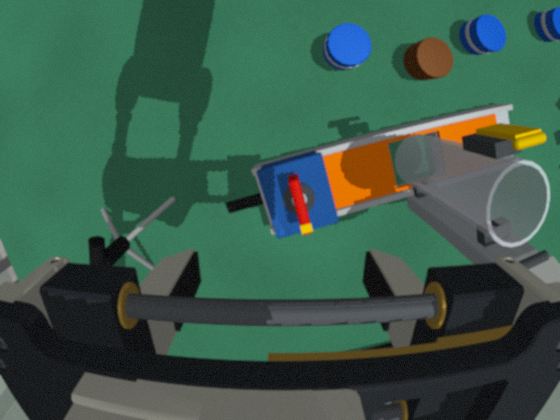

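Wrist picture: red bar at (300,205), its yellow dot at (306,229), doser free of obstacles around it; the arm blocks the top view. Measuring the bar's axis.

```bash
cat >> h.py <<'E'
def bar(z=104):
    i=r.camera_info("wrist");im=r.read_camera("wrist")
    B=max(blobs(im,*RED,40),key=lambda b:b[0])
    Y=[b for b in blobs(im,(20,150,120),(32,255,255),8) if np.hypot(b[1]-B[1],b[2]-B[2])<60]
    m=B[3].copy()
    for y in Y:m|=y[3]
    P=np.array([at("wrist",*p,z,i)[:2] for p in np.argwhere(m)])
    rect=cv2.minAreaRect(P.astype(np.float32));c=P.mean(0);v=np.linalg.svd(P-c,full_matrices=0)[2][0]
    if Y:
        yp=at("wrist",Y[0][1],Y[0][2],z,i)[:2]
        if v@(yp-c)<0:v=-v
    print("bar",np.round(rect[0],1),np.round(rect[1],1),"mean",c.round(1),"dir deg",np.degrees(np.arctan2(v[1],v[0])).round(1),"yellow",len(Y))
E
python3 - <<'E'
from h import *
bar()
E
```

```text
bar [ 608.7 -210.3] [62.1 11.8] mean [ 608.4 -210.5] dir deg 2.1 yellow 1
```

```bash
python3 -m pendant '0 0 0 0 -7.1 0 1;0 0 0 0 -7.1 0 1;0 0 0 0 -1.2 0 1;0 0 0 0 0 0 1'
python3 - <<'E'
from h import *
bar();plan((608.5,-210.4,150),np.radians(92.1))
E
```

```text
t: 4.88
tool_pos: [587.0, -226.9, 244.0]
ee_rot: [0.708, -0.706, -0.006, 0.011]
force: [0.4, -0.0, -0.5]
width: 91.8
bar [ 608.5 -210.5] [61.9 11. ] mean [ 608.3 -210.8] dir deg 2.4 yellow 1
tcp [ 587.  -226.9  244. ] world d [ 21.5  16.5 -94. ] tool d(m) [0.0224 0.0939 0.0158]
 turn deg [-0.12 -0.77 -0.36] n 1.0
 turn deg [  0.56 179.23  -0.18] n 26.0
```

```bash
python3 -m pendant '.0112 .025 .0079 0 -.7 0 1;.0112 .025 .0079 0 0 0 1;0 .025 0 0 0 0 1;0 .02 0 0 0 0 1;0 0 0 0 0 0 1'
python3 - <<'E'
from h import *
bar();plan((608.5,-210.4,77),np.radians(92.3))
E
```

```text
t: 5.35
tool_pos: [610.8, -210.7, 148.2]
ee_rot: [-0.707, 0.708, 0.005, -0.005]
force: [-1.0, 0.4, -1.1]
width: 91.5
bar [ 609.1 -210.1] [61. 12.] mean [ 608.7 -210.5] dir deg 2.2 yellow 1
tcp [ 611.5 -211.2  150.3] world d [ -3.    0.8 -73.3] tool d(m) [-0.0032  0.0733  0.001 ]
 turn deg [ 0.14 -1.49  0.11] n 1.0
 turn deg [-1.7000e-01  1.7851e+02  2.2000e-01] n 26.0
```

```bash
python3 -m pendant '-.002 .025 .0005 0 -1.4 0 1;0 .025 0 0 0 0 1;0 .02 0 0 0 0 1;0 0 0 0 0 0 1'
python3 - <<'E'
from h import *
bar();plan((608.8,-210.3,77),np.radians(92.2))
E
```

```text
t: 5.73
tool_pos: [613.9, -213.4, 86.4]
ee_rot: [-0.704, 0.71, 0.015, -0.006]
force: [-0.2, 0.4, -0.4]
width: 92.1
bar [ 609.1 -211. ] [62.4 11.9] mean [ 607.3 -210.5] dir deg 2.0 yellow 1
tcp [ 615.1 -214.    88.8] world d [ -6.3   3.7 -11.8] tool d(m) [-0.0063  0.0117  0.004 ]
 turn deg [ 0.59 -0.45  0.92] n 1.0
 turn deg [ -1.45 179.54   0.93] n 26.0
```

```bash
python3 -m pendant '-.006 .005 .004 .6 0 .9 1;0 0 0 0 0 0 1;0 0 0 0 0 0 1'
python3 - <<'E'
from h import *
plan((608.8,-210.5,77),np.radians(92.2))
E
```

```text
t: 6.03
tool_pos: [611.4, -211.5, 89.6]
ee_rot: [-0.706, 0.708, 0.012, -0.008]
force: [0.3, -0.3, 0.2]
width: 91.8
tcp [ 611.4 -211.5   89.6] world d [ -2.6   1.  -12.6] tool d(m) [-0.0026  0.0126  0.0011]
 turn deg [ 0.16 -0.59  0.38] n 1.0
 turn deg [ -0.59 179.4    0.25] n 26.0
```

```bash
python3 -m pendant '-.0025 .012 .001 .2 0 .4 1;-.0005 .001 0 0 0 0 1;0 0 0 0 0 0 0.5;0 0 0 0 0 0 0;0 0 0 0 0 0 0;0 0 0 0 0 0 0;0 0 0 0 0 0 0;0 0 0 0 0 0 0'
python3 - <<'E'
from h import *
plan((608.8,-210.5,77),np.radians(92.2))
E
```

```text
t: 6.7
tool_pos: [609.8, -211.4, 79.1]
ee_rot: [-0.706, 0.708, 0.011, -0.008]
force: [-0.1, 0.2, 0.1]
width: 56.6
tcp [ 609.8 -211.4   79.1] world d [-1.   0.9 -2.1] tool d(m) [-0.001   0.0021  0.0009]
 turn deg [ 0.09 -0.64  0.23] n 1.0
 turn deg [-3.6000e-01  1.7936e+02  1.5000e-01] n 26.0
```

```bash
python3 -m pendant '-.001 .002 .0009 0 0 0 0;0 0 0 0 0 0 0;0 0 0 0 0 0 0;0 0 0 0 0 0 0;0 0 0 0 0 0 0;0 0 0 0 0 0 0;0 0 0 0 0 0 0;0 0 0 0 0 0 0;0 0 0 0 0 0 0;0 0 0 0 0 0 0'
python3 - <<'E'
from h import *
print(r.get_state()["wrist_torque"]);plan((608.8,-210.5,77),np.radians(92.2))
E
```

```text
t: 7.53
tool_pos: [608.8, -210.4, 77.0]
ee_rot: [-0.706, 0.708, 0.011, -0.008]
force: [0.9, -0.6, -1.6]
width: 0.3
[ 0.04948068 -0.14622318 -0.01972456]
tcp [ 608.8 -210.4   77. ] world d [ 0.  -0.1  0. ] tool d(m) [ 0.     -0.     -0.0001]
 turn deg [ 0.1  -0.64  0.24] n 1.0
 turn deg [-3.8000e-01  1.7936e+02  1.6000e-01] n 26.0
```

```bash
python3 - <<'E'
from h import *
cv2.imwrite("pics/w2.png",r.read_camera("wrist")[:,:,::-1]);s=cv2.imread
im=r.read_camera("side")[100:260,230:390,::-1];cv2.imwrite("pics/s2.png",cv2.resize(im,None,fx=3.5,fy=3.5,interpolation=2))
E
```

```text
(no output)
```

View pics/w2.png

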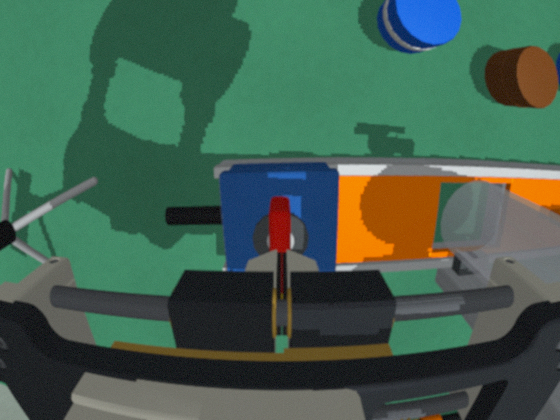

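View pics/s2.png

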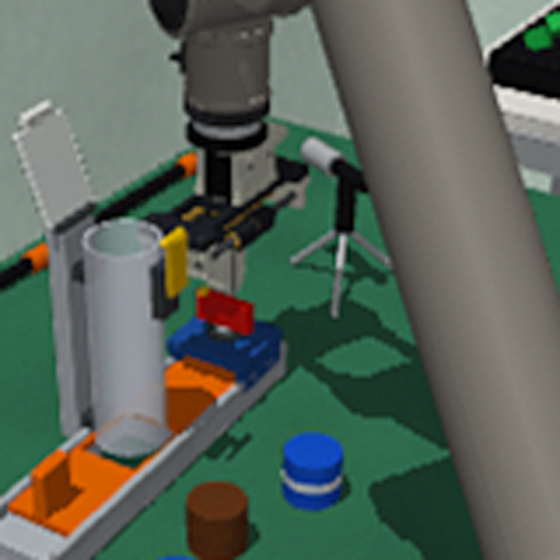

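Fingers are shut on nothing: both pictures seem to show them behind or above the bar (wrist view tip at (280,255), bar at (280,225)). I'm checking where the TCP should appear in each picture.

```bash
python3 - <<'E'
from h import *
def proj(cam,p):
    i=r.camera_info(cam);K=np.array(i["intrinsics"]);E=np.array(i["extrinsics"]);q=E[:3,:3].T@(np.array(p)-E[:3,3])
    if cam=="wrist":
        t=np.arctan2(np.hypot(q[0],q[1]),q[2]);u=q[:2]/np.hypot(q[0],q[1])*t
    else:u=q[:2]/q[2]
    return (u*K[0,0]+K[:2,2]).round(0)
s=r.get_state();print(s["tool_pos"],s["joint_pos"].round(3))
for p in (s["tool_pos"],[609,-210.5,104],[577,-211.5,104],[641,-209,104],[577,-211,70]):
    print(np.round(p),"wrist",proj("wrist",p),"side crop",(proj("side",p)-[230,100])*3.5)
bar()
im=r.read_camera("side")
for a,rr,c,m in blobs(im,*RED,20): print(a,rr,c,at("side",rr,c,92))
E
```

```text
[ 608.79025241 -210.44530836   76.95927504] [-0.452  0.657  1.328  0.     1.152 -2.05 ]
[ 609. -210.   77.] wrist [280. 243.] side crop [224.  318.5]
[ 609. -210.  104.] wrist [280. 263.] side crop [224. 294.]
[ 577. -212.  104.] wrist [279. 209.] side crop [252.  304.5]
[ 641 -209  104] wrist [281. 309.] side crop [196. 287.]
[ 577 -211   70] wrist [281. 192.] side crop [252.  332.5]
bar [ 589.6 -211. ] [24.  10.3] mean [ 589.1 -211.1] dir deg 2.0 yellow 0
50 190.54 296.84 [ 588.4700003  -198.86735689   92.        ]
```

```bash
python3 -m pendant '0 0 0 0 0 0 .5;0 0 0 0 0 0 .5;0 0 0 0 0 0 .5;0 0 0 0 0 0 .5;0 0 0 0 0 0 .5;0 0 0 0 0 0 .5;0 0 0 0 0 0 .5;0 0 0 0 0 0 .5;0 0 0 0 0 0 .5;0 0 0 0 0 0 .5'
python3 - <<'E'
from h import *
s=r.get_state();print(s["tool_pos"],s["force"],s["width"])
w=r.read_camera("wrist")[120:330,150:410,::-1];im=r.read_camera("side")[130:225,250:345,::-1]
cv2.imwrite("pics/c3.png",np.hstack([cv2.resize(w,(495,400)),cv2.resize(im,(300,400))[:,:]]))
E
```

```text
t: 8.57
tool_pos: [608.8, -210.4, 76.9]
ee_rot: [-0.706, 0.708, 0.011, -0.008]
force: [0.0, 0.7, 0.2]
width: 46.1
[ 608.75079528 -210.44355059   76.93476754] [0.00126435 0.66075519 0.19607899] 46.128613378092766
```

View pics/c3.png

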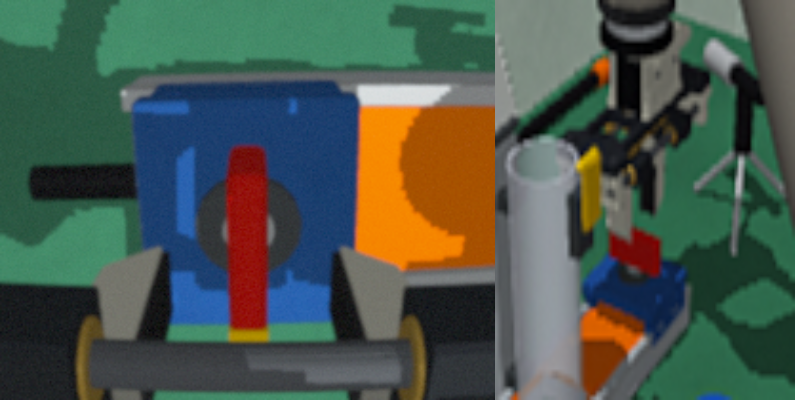

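Both views show the tips (left crop, row 250; right crop, bar top) above the bar, not below its top, so the fingertips seem ~20–25 mm higher than the TCP figure suggests. At this opening they clear the disc, so going 14 mm lower is safe either way.

```bash
python3 -m pendant '0 .005 0 0 0 0 .5;0 .005 0 0 0 0 .5;0 .005 0 0 0 0 .5;0 0 0 0 0 0 .5'; python3 -m pendant '0 0 0 0 0 0 0;0 0 0 0 0 0 0;0 0 0 0 0 0 0;0 0 0 0 0 0 0;0 0 0 0 0 0 0;0 0 0 0 0 0 0;0 0 0 0 0 0 0;0 0 0 0 0 0 0;0 0 0 0 0 0 0'
```

```text
t: 9.0
tool_pos: [608.8, -210.4, 60.4]
ee_rot: [-0.706, 0.708, 0.011, -0.008]
force: [-0.7, 0.3, -0.6]
width: 45.8
t: 9.75
tool_pos: [608.6, -211.3, 59.8]
ee_rot: [-0.706, 0.708, 0.011, -0.008]
force: [-0.4, -0.8, -1.1]
width: 11.5
```

The bar is gripped (11.5 mm); so tool figures are about 25 mm low in z relative to the real tips. Regripping 7 mm deeper, then turning clockwise (tool +y) gently first.

```bash
python3 -m pendant '0 0 0 0 0 0 .3;0 0 0 0 0 0 .3;0 0 0 0 0 0 .3;0 .007 0 0 0 0 .3;0 0 0 0 0 0 0;0 0 0 0 0 0 0;0 0 0 0 0 0 0;0 0 0 0 0 0 0;0 0 0 0 0 0 0;0 0 0 0 0 0 0'; python3 -m pendant '0 0 0 0 3 0 0;0 -.0002 0 0 6 0 0;0 -.0003 0 0 7 0 0;0 -.0003 0 0 7 0 0';python3 -c "
from h import *
s=r.get_state();print(s['wrist_torque'],s['joint_pos'].round(3));plan((608.8,-210.5,60),1.6)"
```

```text
t: 10.58
tool_pos: [608.8, -211.3, 52.4]
ee_rot: [-0.706, 0.708, 0.011, -0.008]
force: [0.0, -0.7, 0.5]
width: 11.7
t: 10.92
tool_pos: [608.9, -210.6, 53.4]
ee_rot: [-0.694, 0.694, -0.133, 0.137]
force: [0.7, -0.4, -1.1]
width: 11.7
[ 0.08959456 -0.21811505  0.12263394] [-0.452  0.682  1.351  0.     1.104 -1.639]
tcp [ 608.9 -210.6   53.4] world d [-0.1  0.1  6.6] tool d(m) [-0.0001 -0.0066  0.    ]
 turn deg [  0.06 -23.68   0.26] n 4.0
 turn deg [-3.6000e-01  1.5632e+02  8.0000e-02] n 23.0
```

It gives at 0.12 N m, as stated. Continuing.

```bash
python3 -m pendant '0 -.0003 0 0 7.1 0 0;0 -.0003 0 0 7.1 0 0;0 -.0003 0 0 7.1 0 0;0 -.0003 0 0 7.1 0 0;0 -.0003 0 0 7.1 0 0;0 -.0003 0 0 7.1 0 0;0 -.0003 0 0 7.1 0 0;0 -.0003 0 0 7.1 0 0;0 -.0003 0 0 7.1 0 0;0 -.0003 0 0 7.1 0 0;0 -.0003 0 0 7.1 0 0;0 -.0003 0 0 7.1 0 0';python3 -c "
from h import *
s=r.get_state();print(s['wrist_torque'],s['joint_pos'].round(3));plan((608.8,-210.5,57),1.6)"
```

```text
t: 11.92
tool_pos: [611.2, -209.7, 57.3]
ee_rot: [-0.418, 0.414, -0.569, 0.574]
force: [1.6, -1.6, -0.8]
width: 11.8
[-0.27216724 -0.09385609  0.10237562] [-0.45   0.678  1.346  0.002  1.108 -0.137]
tcp [ 611.2 -209.7   57.3] world d [-2.4 -0.8 -0.3] tool d(m) [ 0.0015  0.0002 -0.002 ]
 turn deg [  -0.36 -109.63    0.48] n 16.0
 turn deg [-0.44 70.37 -0.33] n 10.0
```

```bash
python3 -m pendant '.001 -.0003 -.0015 0 7.1 0 0;0 -.0003 0 0 7.1 0 0;0 -.0003 0 0 7.1 0 0;0 -.0003 0 0 7.1 0 0;0 -.0003 0 0 7.1 0 0;0 -.0003 0 0 7.1 0 0;0 -.0003 0 0 7.1 0 0;0 -.0003 0 0 7.1 0 0;0 -.0003 0 0 7.1 0 0;0 -.0003 0 0 6 0 0';python3 -c "
from h import *
s=r.get_state();print(s['wrist_torque'],s['joint_pos'].round(3),s['joint_pos'][5]+2.05);plan((608.8,-210.5,60.5))"
```

```text
t: 12.75
tool_pos: [612.5, -211.5, 60.4]
ee_rot: [-0.013, 0.003, -0.705, 0.709]
force: [0.1, -1.6, -0.7]
width: 11.9
[-0.25303575  0.23872364  0.12753529] [-0.451  0.674  1.345  0.     1.107  1.098] 3.1481692834508994
tcp [ 612.5 -211.5   60.4] world d [-3.7  1.   0.1] tool d(m) [ 0.0037 -0.0001 -0.001 ]
```

```bash
python3 -m pendant '.002 -.0002 -.0008 0 4 0 0;0 -.0002 0 0 4 0 0;0 -.0001 0 0 2 0 0;0 0 0 0 0 0 0;0 0 0 0 0 0 0';python3 -c "
from h import *
s=r.get_state();print(s['wrist_torque'],s['joint_pos'][5]+2.05);plan((608.8,-210.5,60.5))"
```

```text
t: 13.17
tool_pos: [612.7, -211.8, 60.9]
ee_rot: [0.052, -0.066, -0.702, 0.707]
force: [-0.4, -1.4, -0.1]
width: 12.0
[-0.0013253   0.19440539  0.00320036] 3.3357889942172037
tcp [ 612.7 -211.8   60.9] world d [-3.9  1.3 -0.4] tool d(m) [ 0.0041  0.0003 -0.0007]
```

Screw ≈3.34 rad plus its starting angle, torque relaxed. Releasing, rising, going round the front of the tube to the gate tab.

```bash
python3 -m pendant '0 0 0 0 0 0 .5;0 0 0 0 0 0 .5;0 0 0 0 0 0 .5;0 0 0 0 0 0 .5;0 0 0 0 0 0 .7;0 -.03 0 0 0 0 1;0 -.04 0 0 0 0 1;0 -.04 0 0 0 0 1;0 -.04 0 0 0 0 1;.04 0 0 0 0 0 1;.04 0 0 0 0 0 1;.04 0 0 0 0 0 1'
python3 -m pendant '0 0 -.04 0 -7.1 0 1;0 0 -.04 0 -7.1 0 1;0 0 -.04 0 -7.1 0 1;0 0 -.035 0 -7.1 0 1;0 0 0 0 -7.1 0 1;0 0 0 0 -7.1 0 1;0 0 0 0 -7.1 0 1;0 0 0 0 -7.1 0 1;0 0 0 0 -7.1 0 1;0 0 0 0 -7.1 0 1;0 0 0 0 -7.1 0 1;0 0 0 0 -7.1 0 1'
python3 -c "
from h import *
plan((500,72,210),0.04);bar(112)
im=r.read_camera('wrist');cv2.imwrite('pics/w4.png',im[:,:,::-1])"
```

```text
t: 14.17
tool_pos: [498.7, -193.7, 217.1]
ee_rot: [0.045, -0.068, -0.701, 0.709]
force: [-0.2, -1.3, -0.0]
width: 87.1
t: 15.17
tool_pos: [484.8, -33.8, 218.0]
ee_rot: [-0.444, 0.432, -0.544, 0.566]
force: [-0.2, -1.0, 0.1]
width: 91.9
tcp [484.8 -33.8 218. ] world d [ 15.2 105.8  -8. ] tool d(m) [-0.1065  0.007  -0.0102]
 turn deg [ -1.98 -15.78   0.62] n 3.0
 turn deg [ -0.9  164.19  -2.85] n 24.0Traceback (most recent call last):
  File "<string>", line 3, in <module>
    plan((500,72,210),0.04);bar(112)
                            ~~~^^^^^
  File "h.py", line 30, in bar
    B=max(blobs(im,*RED,40),key=lambda b:b[0])
ValueError: max() iterable argument is empty
```

```bash
python3 -m pendant '-.035 .002 -.003 -.7 -5 .2 1;-.035 .002 -.003 -.7 -5 .2 1;-.03 .002 -.003 -.7 -5 .2 1;0 0 0 0 -.8 0 1;0 0 0 0 0 0 1'
python3 - <<'E'
from h import *
plan((500,72,210),0.04)
i=r.camera_info("wrist");im=r.read_camera('wrist');cv2.imwrite('pics/w4.png',im[:,:,::-1])
for d in r.tip_of("gate_tab","wrist"):print(d["score"],at("wrist",d["centre"][0]*420,d["centre"][1]*560,66,i).round(0))
for d in r.tip_of("tube_mouth","wrist"):print(d["score"],at("wrist",d["centre"][0]*420,d["centre"][1]*560,246,i).round(0))
E
```

```text
t: 15.63
tool_pos: [491.1, 68.3, 211.6]
ee_rot: [-0.51, 0.511, -0.489, 0.489]
force: [-1.1, -0.3, 0.1]
width: 91.5
tcp [491.1  68.3 211.6] world d [ 8.9  3.7 -1.6] tool d(m) [-0.0033  0.0015  0.009 ]
 turn deg [0.1  0.24 0.02] n 1.0
 turn deg [ 4.0000e-02 -1.7976e+02 -1.5000e-01] n 26.0
0.89 [596.  73.  66.]
```

View pics/w4.png

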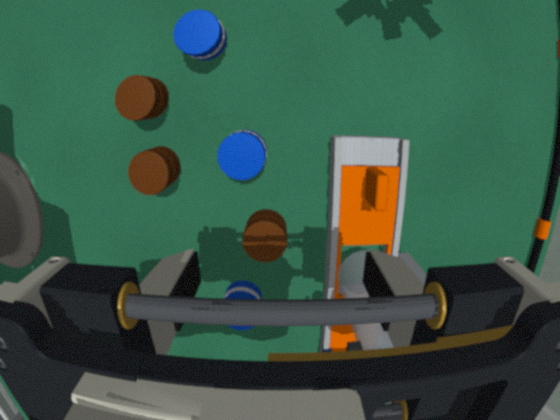

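Tab at pixel (376,188) → (596,73), matching the prediction from the doser frame (597.5,72.3). Moving over it and down.

```bash
python3 -m pendant '-.002 0 .035 0 0 0 1;-.002 0 .035 0 0 0 1;0 0 .035 0 0 0 1;0 .04 0 0 0 0 1;0 .035 0 0 0 0 .7;0 0 0 0 0 0 .7'
python3 - <<'E'
from h import *
plan((596.5,73,40),0.04)
i=r.camera_info("wrist");im=r.read_camera('wrist')
for a,rr,c,m in blobs(im,(5,200,90),(18,255,255),300):
    print(a,rr,c)
for d in r.tip_of("gate_tab","wrist"):print(d["score"],at("wrist",d["centre"][0]*420,d["centre"][1]*560,66,i).round(0))
E
```

```text
t: 16.28
tool_pos: [604.9, 67.3, 139.5]
ee_rot: [0.508, -0.503, 0.491, -0.498]
force: [-1.6, 0.3, -1.1]
width: 82.8
tcp [604.9  67.3 139.5] world d [ -8.4   5.7 -99.5] tool d(m) [-0.0062  0.0994 -0.0096]
 turn deg [-0.74 -1.02  0.16] n 1.0
 turn deg [ -0.24 178.98  -1.15] n 26.0
348 11.077586206896552 542.6954022988506
7182 220.17933723196882 272.1684767474241
348 239.25 521.1436781609195
0.58 [595.  74.  66.]
```

```bash
python3 -m pendant '-.006 .03 -.009 -.7 -1 0 .7;0 .03 0 0 0 0 .6;0 .025 0 0 0 0 .6;0 0 0 0 0 0 .6;0 0 0 0 0 0 .6'
python3 - <<'E'
from h import *
plan((596.5,73,35),0.04)
i=r.camera_info("wrist");im=r.read_camera('wrist')
for d in r.tip_of("gate_tab","wrist"):print(d["score"],at("wrist",d["centre"][0]*420,d["centre"][1]*560,66,i).round(0))
E
```

```text
t: 16.8
tool_pos: [604.6, 70.7, 72.2]
ee_rot: [0.514, -0.503, 0.484, -0.499]
force: [1.0, 0.4, 1.9]
width: 55.2
tcp [604.6  70.7  72.2] world d [ -8.1   2.3 -37.2] tool d(m) [-0.0027  0.037  -0.009 ]
 turn deg [-1.51 -0.29  0.23] n 1.0
 turn deg [ -0.36 179.7   -2.36] n 26.0
0.65 [596.  76.  66.]
```

```bash
python3 -m pendant '-.002 .012 -.01 -1.5 0 .2 .6;0 .012 -.002 0 0 0 .6;0 .012 -.002 0 0 0 .6;0 0 0 0 0 0 .6;0 0 0 0 0 0 0;0 0 0 0 0 0 0;0 0 0 0 0 0 0;0 0 0 0 0 0 0;0 0 0 0 0 0 0;0 0 0 0 0 0 0;0 0 0 0 0 0 0;0 0 0 0 0 0 0'
python3 - <<'E'
from h import *
plan((596.5,73,35),0.04)
E
```

```text
t: 17.9
tool_pos: [596.9, 72.6, 46.4]
ee_rot: [0.513, -0.504, 0.487, -0.495]
force: [-1.0, 0.2, -2.0]
width: 13.2
tcp [596.9  72.6  46.4] world d [ -0.4   0.4 -11.4] tool d(m) [-0.0004  0.0114 -0.0005]
 turn deg [-0.92 -0.31  0.01] n 1.0
 turn deg [-2.0000e-02  1.7968e+02 -1.4500e+00] n 26.0
```

```bash
python3 -m pendant '-.004 0 0 0 0 0 0;-.01 0 0 0 0 0 0;-.012 0 0 0 0 0 0;-.012 0 0 0 0 0 0;-.012 0 0 0 0 0 0;-.012 0 0 0 0 0 0;-.01 0 0 0 0 0 0;-.006 0 0 0 0 0 0;0 0 0 0 0 0 0'
python3 -c "
from h import *
plan((593.8,147,45),0.04)"
```

```text
t: 18.65
tool_pos: [593.0, 147.7, 46.3]
ee_rot: [-0.508, 0.512, -0.482, 0.498]
force: [-1.6, 2.7, 1.9]
width: 13.3
tcp [593.  147.7  46.3] world d [ 0.8 -0.7 -1.3] tool d(m) [0.0007 0.0013 0.0008]
 turn deg [-0.68 -0.07  1.19] n 1.0
 turn deg [ -1.87 179.91  -1.08] n 26.0
```

```bash
python3 -m pendant '-.004 0 0 0 0 0 0;-.003 0 0 0 0 0 0;0 0 0 0 0 0 0'; python3 -m pendant '0 0 0 0 0 0 .5;0 0 0 0 0 0 .5;0 0 0 0 0 0 .5;0 0 0 0 0 0 .5;0 0 0 0 0 0 .5;0 -.03 0 0 0 0 1;0 -.04 0 0 0 0 1;0 -.04 0 0 0 0 1;0 -.04 0 0 0 0 1;0 -.03 0 0 0 0 1;0 0 -.04 0 0 0 1;0 0 -.04 0 0 0 1'
python3 - <<'E'
from h import *
plan((427,267,210),0.04)
im=r.read_camera('top');cv2.imwrite('pics/top5.png',im[:,:,::-1])
for a,rr,c,m in blobs(im,*BLUE,20): print(a,round(rr),round(c),at("top",rr,c,45).round(0))
E
python3 - <<'E'
import cv2
cv2.imwrite("pics/t5.png",cv2.resize(cv2.imread("pics/top5.png")[120:400,120:440],None,fx=2.1,fy=2.1,interpolation=2))
E
```

```text
t: 18.9
tool_pos: [592.9, 147.2, 46.3]
ee_rot: [-0.504, 0.517, -0.478, 0.501]
force: [-0.3, 1.0, 0.4]
width: 13.4
t: 19.9
tool_pos: [515.6, 158.9, 232.2]
ee_rot: [-0.507, 0.514, -0.478, 0.5]
force: [0.6, 1.1, -0.0]
width: 87.8
tcp [515.6 158.9 232.2] world d [-88.6 108.1 -22.2] tool d(m) [-0.1124  0.0177 -0.0842]
 turn deg [-0.84  0.17  1.64] n 1.0
 turn deg [   2.58 -179.8     1.32] n 26.0
411 193 349 [ 611. -211.   45.]
197 242 257 [447. 100.  45.]
226 242 320 [ 445. -108.   45.]
```

View pics/t5.png

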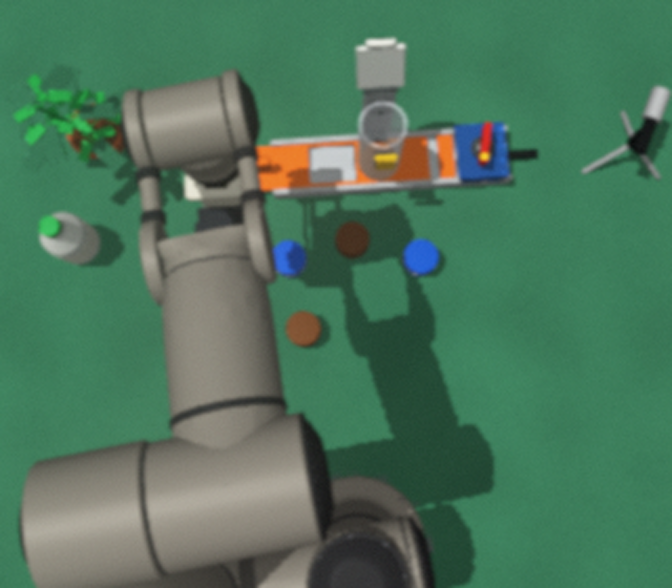

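Gate shut (orange under the tube), screw reversed, no fourth cartridge anywhere in the cleared area, so three are to be loaded. Turning the jaws to the doser's y and going to the leftmost cartridge.

```bash
python3 -m pendant '-.037 0 -.028 0 0 0 1;-.037 0 -.028 0 0 0 1;-.037 0 -.028 0 0 1.6 1;0 0 0 0 -7.1 0 1;0 0 0 0 -7.1 0 1;0 0 0 0 -7.1 0 1;0 0 0 0 -7.1 0 1;0 0 0 0 -7.1 0 1;0 0 0 0 -7.1 0 1;0 0 0 0 -7.1 0 1;0 0 0 0 -7.1 0 1;0 0 0 0 -7.1 0 1'
python3 -m pendant '0 0 0 0 -7.1 0 .8;0 0 0 0 -7.1 0 .8;0 0 0 0 -7.1 0 .8;0 0 0 0 -5 0 .8;0 0 0 0 0 0 .8'
cat >> h.py <<'E'
def cart(x,y):
    i=r.camera_info("wrist");im=r.read_camera("wrist")
    for a,rr,c,m in blobs(im,*BLUE,200):
        # top face: fit circle on rim via projected mask at z=50: far/outer extents
        P=np.array([at("wrist",*p,50,i)[:2] for p in np.argwhere(m)[::3]])
        # body below top projects away from camera; true top disc is the min-enclosing on the near side
        cam=np.array(i["extrinsics"])[:2,3];u=P.mean(0)-cam;u/=np.linalg.norm(u);w=np.array([-u[1],u[0]])
        s=P@w;t=P@u;cw=(s.max()+s.min())/2
        near=t.min();far=t.max()
        print("blob",a,"lateral width",(s.max()-s.min()).round(1),"near-based centre",(cw*w+(near+27)*u).round(1),"far-based",(cw*w+(far-27)*u).round(1))
    for d in r.tip_of("cart0_centre","wrist"):print("tip",round(d["score"],2),at("wrist",d["centre"][0]*420,d["centre"][1]*560,25,i)[:2].round(0))
E
python3 - <<'E'
from h import *
plan((428,267,150),np.pi/2+.04);cart(0,0)
E
```

```text
t: 20.95
tool_pos: [420.9, 262.4, 230.4]
ee_rot: [0.696, -0.69, 0.139, -0.145]
force: [-0.2, -0.2, 0.9]
width: 91.9
t: 21.37
tool_pos: [420.2, 264.2, 230.3]
ee_rot: [0.71, -0.704, -0.028, 0.021]
force: [0.2, -0.2, -0.6]
width: 74.1
tcp [420.2 264.2 230.3] world d [  7.8   2.8 -80.3] tool d(m) [0.0071 0.0804 0.0016]
 turn deg [-0.46  1.66  0.57] n 1.0
 turn deg [   0.88 -178.34    0.71] n 26.0
blob 1638 lateral width 51.3 near-based centre [390.2 239.8] far-based [388.5 240.4]
blob 877 lateral width 52.3 near-based centre [438.8 -94.3] far-based [ 442.4 -106.6]
blob 1375 lateral width 52.2 near-based centre [440.7 104.8] far-based [443.  101.5]
blob 371 lateral width 57.6 near-based centre [ 594.2 -197. ] far-based [ 596.2 -200.5]
tip 0.79 [333.  81.]
tip 0.72 [448. 101.]
tip 0.64 [471.  -6.]
tip 0.6 [314. 165.]
```

Cartridge A has been knocked aside: now ≈(389.5,240) (size 52 mm fits). Following it.

```bash
python3 -m pendant '-.016 .02 -.012 -.4 1.6 .5 .8;-.015 .02 -.012 0 0 0 .8;0 .02 0 0 0 0 .8;0 .02 0 0 0 0 .8;0 0 0 0 0 0 .8'
python3 - <<'E'
from h import *
plan((389.5,240,40),np.pi/2+.04);cart(0,0)
E
```

```text
t: 21.88
tool_pos: [390.6, 239.2, 148.6]
ee_rot: [0.708, -0.706, -0.008, 0.005]
force: [-0.1, -0.1, -0.5]
width: 73.4
tcp [390.6 239.2 148.6] world d [  -1.1    0.8 -108.6] tool d(m) [-0.0016  0.1086  0.0004]
 turn deg [-0.19 -1.23  0.31] n 1.0
 turn deg [ -0.49 178.77  -0.3 ] n 26.0
blob 2497 lateral width 52.1 near-based centre [387.4 240. ] far-based [388.3 240. ]
blob 269 lateral width 44.0 near-based centre [425.2 -64.6] far-based [414.4 -37.1]
blob 203 lateral width 42.1 near-based centre [428.2 115.3] far-based [401.7 142. ]
blob 1047 lateral width 50.1 near-based centre [436.  -91.3] far-based [ 442.3 -107.4]
blob 1967 lateral width 51.5 near-based centre [437.8 106.7] far-based [443.  101.5]
tip 0.91 [314. 169.]
tip 0.88 [475.  -7.]
tip 0.72 [334.  84.]
tip 0.69 [445. 100.]
```

```bash
python3 -m pendant '-.002 .025 0 0 -1.2 .3 .8;0 .025 0 0 0 0 .8;0 .025 0 0 0 0 .8;0 .02 0 0 0 0 .8;0 0 0 0 0 0 .8'
python3 - <<'E'
from h import *
plan((388.5,240,0),np.pi/2+.04)
im=r.read_camera("wrist");cv2.imwrite("pics/w6.png",im[:,:,::-1])
E
```

```text
t: 22.4
tool_pos: [400.4, 244.9, 62.5]
ee_rot: [0.711, -0.702, -0.021, 0.005]
force: [-0.7, -1.3, 0.4]
width: 73.7
tcp [400.4 244.9  62.5] world d [-11.9  -4.9 -62.5] tool d(m) [-0.0136  0.0622 -0.0053]
 turn deg [-0.69 -0.2   1.36] n 1.0
 turn deg [ -2.13 179.79  -1.09] n 26.0
```

View pics/w6.png

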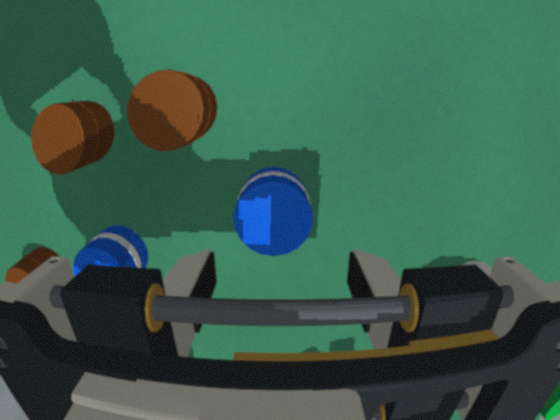

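The cartridge (275,212) lies between the fingers, tips still well above; a sideways drift of 12 mm to take out, then further down.

```bash
python3 -m pendant '-.0125 0 -.005 -.7 0 1.3 .8;0 0 0 0 0 0 .8;-.001 .015 0 0 0 0 .8;-.001 .015 0 0 0 0 .8;-.001 .01 0 0 0 0 .8;0 0 0 0 0 0 .8'
python3 -c "
from h import *
plan((388.5,240,0),np.pi/2+.04);cart(0,0)"
```

```text
t: 22.95
tool_pos: [392.2, 242.6, 33.1]
ee_rot: [0.709, -0.705, -0.019, 0.006]
force: [0.0, -0.2, -0.2]
width: 73.5
tcp [392.2 242.6  33.1] world d [ -3.7  -2.6 -33.1] tool d(m) [-0.0043  0.033  -0.0027]
 turn deg [-0.32 -0.27  1.03] n 1.0
 turn deg [ -1.62 179.72  -0.5 ] n 26.0
blob 275 lateral width 33.1 near-based centre [377.7 240.3] far-based [334.2 239.9]
blob 6129 lateral width 52.0 near-based centre [384.6 239.5] far-based [388.5 239.5]
blob 428 lateral width 25.7 near-based centre [412.9 119.9] far-based [392.1 143.2]
tip 0.9 [316. 168.]
tip 0.56 [332.  80.]
```

```bash
python3 -m pendant '-.004 .002 -.003 0 0 1 .8;-.001 .012 0 0 0 0 .8;-.001 .012 0 0 0 0 .8;-.001 .008 0 0 0 0 .8;0 0 0 0 0 0 .8'
python3 -c "
from h import *
plan((388.5,239.8,0),np.pi/2+.04)"
```

```text
t: 23.47
tool_pos: [389.9, 241.0, 4.5]
ee_rot: [0.711, -0.703, -0.016, 0.009]
force: [-0.8, -0.1, -0.1]
width: 73.7
tcp [389.9 241.    4.5] world d [-1.4 -1.2 -4.5] tool d(m) [-0.0015  0.0044 -0.0012]
 turn deg [-0.58 -0.25  0.53] n 1.0
 turn deg [ -0.83 179.74  -0.9 ] n 26.0
```

```bash
python3 -m pendant '-.0015 .005 -.0012 -.6 0 .5 .8;0 0 0 0 0 0 0;0 0 0 0 0 0 0;0 0 0 0 0 0 0;0 0 0 0 0 0 0;0 0 0 0 0 0 0;0 0 0 0 0 0 0;0 0 0 0 0 0 0'
python3 -c "
from h import *
plan((388.5,239.8,0),np.pi/2+.04);s=r.get_state();print(s['force'],s['width'])
im=r.read_camera('side')[220:380,210:370,::-1];w=r.read_camera('wrist')[:,:,::-1]
cv2.imwrite('pics/c7.png',np.hstack([cv2.resize(im,(400,400)),cv2.resize(w[120:330,180:390],(400,400))]))"
```

```text
t: 24.13
tool_pos: [389.5, 240.0, 1.1]
ee_rot: [-0.707, 0.707, 0.013, -0.012]
force: [0.0, 0.3, -1.2]
width: 53.3
tcp [389.5 240.    1.1] world d [-1.  -0.2 -1.1] tool d(m) [-0.001   0.0011 -0.0002]
 turn deg [ 0.04 -0.26  0.07] n 1.0
 turn deg [-1.1000e-01  1.7974e+02  6.0000e-02] n 26.0
[ 0.01536741  0.32713932 -1.18782609] 53.26918960047194
```

View pics/c7.png

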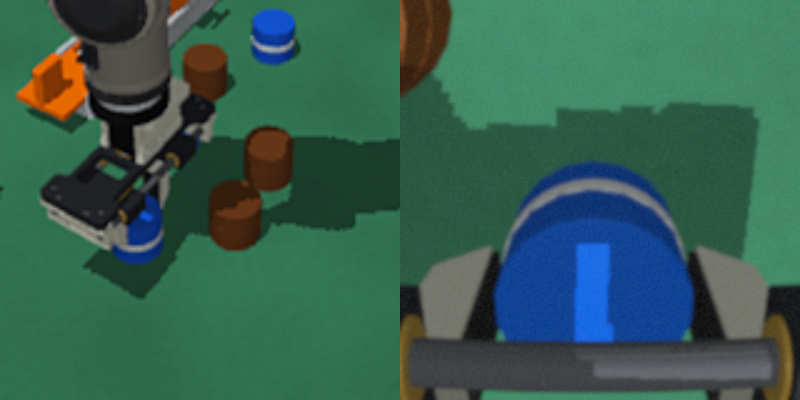

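Held at 53.3 mm, fingers on the upper part only (right half of the picture), tool z 1 mm with the base on the bench, so base ≈ TCP z. Lifting and moving before the tube.

```bash
python3 -m pendant '0 -.02 0 0 0 0 0;0 -.04 0 0 0 0 0;0 -.041 0 0 0 0 0;0 -.041 0 0 0 0 0;0 -.041 0 0 0 0 0;0 -.041 0 0 0 0 0;0 -.041 0 0 0 0 0;0 -.03 0 0 0 0 0;0 0 0 0 0 0 0'
python3 -m pendant '.015 0 -.038 0 0 0 0;.015 0 -.038 0 0 0 0;.015 0 -.038 0 0 0 0;.015 0 -.038 0 0 0 0;.015 0 -.038 0 0 0 0;.015 0 -.038 0 0 0 0;.015 0 -.038 0 0 0 0;0 0 0 0 0 0 0;0 0 0 0 0 0 0'
python3 - <<'E'
from h import *
plan((520,-46,290),np.pi/2+.04);print(r.get_state()["width"])
i=r.camera_info("wrist");im=r.read_camera("wrist");cv2.imwrite("pics/w8.png",im[:,:,::-1])
for d in r.tip_of("tube_mouth","wrist"):print(d["score"],at("wrist",d["centre"][0]*420,d["centre"][1]*560,246,i).round(1))
E
```

```text
t: 24.98
tool_pos: [386.2, 239.0, 305.4]
ee_rot: [-0.706, 0.708, 0.01, -0.015]
force: [-0.0, -0.1, -1.1]
width: 53.5
t: 25.73
tool_pos: [502.8, -30.1, 300.9]
ee_rot: [0.707, -0.707, -0.012, 0.019]
force: [0.1, -0.2, -1.0]
width: 52.8
tcp [502.8 -30.1 300.9] world d [ 17.2 -15.9 -10.9] tool d(m) [ 0.0165  0.0108 -0.0167]
 turn deg [-0.05  0.25 -0.52] n 1.0
 turn deg [-8.1000e-01 -1.7975e+02  8.0000e-02] n 26.0
52.824744953703906
0.76 [602.  -43.2 246. ]
```

View pics/w8.png

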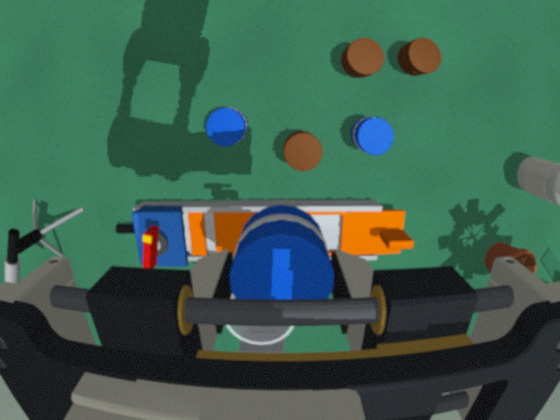

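The held cartridge hides most of the mouth. The tab grip (596.9 in x, 118 mm away), the screw grip and yaw 0.042 give the axis as (601.9,-46); the network says (602,-43). Going above it.

```bash
python3 -m pendant '.025 .001 -.004 0 0 -.5 0;.025 .001 -.004 0 0 0 0;.025 .001 -.004 0 0 0 0;.02 0 -.003 0 0 0 0;0 0 0 0 0 0 0;0 0 0 0 0 0 0'
python3 - <<'E'
from h import *
plan((602.9,-46,290),np.pi/2+.04)
i=r.camera_info("wrist")
im=r.read_camera("side");cv2.imwrite("pics/s9.png",cv2.resize(im[90:250,190:350,::-1],None,fx=3.5,fy=3.5,interpolation=2))
E
```

```text
t: 26.33
tool_pos: [598.3, -29.3, 297.6]
ee_rot: [0.708, -0.706, -0.02, 0.021]
force: [-0.4, -0.9, -1.6]
width: 53.5
tcp [598.3 -29.3 297.6] world d [  4.6 -16.7  -7.6] tool d(m) [ 0.0036  0.0075 -0.0169]
 turn deg [-0.15  1.02 -0.09] n 1.0
 turn deg [-1.4000e-01 -1.7898e+02  2.4000e-01] n 26.0
```

```bash
python3 -m pendant '.0036 .002 -.0165 0 1 0 0;0 .004 0 0 0 0 0;0 0 0 0 0 0 0;0 0 0 0 0 0 0'
python3 - <<'E'
from h import *
plan((602.9,-46,290),np.pi/2+.04)
im=r.read_camera("side");cv2.imwrite("pics/s9.png",cv2.resize(im[90:250,190:350,::-1],None,fx=3.5,fy=3.5,interpolation=2))
E
```

```text
t: 26.72
tool_pos: [600.1, -43.9, 292.3]
ee_rot: [0.708, -0.706, -0.014, 0.016]
force: [-0.0, -1.0, -1.0]
width: 53.2
tcp [600.1 -43.9 292.3] world d [ 2.8 -2.1 -2.3] tool d(m) [ 0.0027  0.0023 -0.0022]
 turn deg [-0.16  0.14 -0.1 ] n 1.0
 turn deg [-1.5000e-01 -1.7986e+02  2.5000e-01] n 26.0
```

View pics/s9.png

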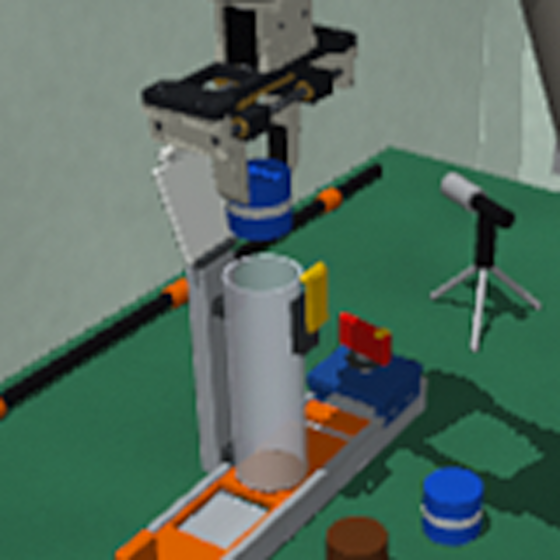

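Side view: cartridge (260,215) is right above the mouth (264,272), within ~1 px. Correcting the last 2 mm and lowering in small rows.

```bash
python3 -m pendant '.0027 .002 -.0022 0 .1 0 0;0 .01 0 0 0 0 0;0 0 0 0 0 0 0;0 0 0 0 0 0 0'; python3 -c "
from h import *
plan((602.9,-46,250),np.pi/2+.04)"
```

```text
t: 27.1
tool_pos: [602.5, -45.8, 280.1]
ee_rot: [0.708, -0.706, -0.014, 0.015]
force: [0.7, -0.8, -1.5]
width: 53.3
tcp [602.5 -45.8 280.1] world d [  0.4  -0.2 -30.1] tool d(m) [ 0.0004  0.0301 -0.0003]
 turn deg [-0.16  0.04 -0.02] n 1.0
 turn deg [-3.0000e-02 -1.7996e+02  2.5000e-01] n 26.0
```

```bash
python3 -m pendant '0 .01 0 0 0 0 0;0 .01 0 0 0 0 0;0 0 0 0 0 0 0'; python3 -c "
from h import *
plan((602.9,-46,250),np.pi/2+.04)"
```

```text
t: 27.35
tool_pos: [602.5, -45.6, 259.0]
ee_rot: [0.708, -0.706, -0.014, 0.015]
force: [0.9, 0.2, -1.7]
width: 53.1
tcp [602.5 -45.6 259. ] world d [ 0.4 -0.4 -9. ] tool d(m) [ 0.0004  0.009  -0.0004]
 turn deg [-0.16  0.04 -0.02] n 1.0
 turn deg [-2.0000e-02 -1.7996e+02  2.5000e-01] n 26.0
```

```bash
python3 -m pendant '.0004 .008 -.0004 0 0 0 0;0 .006 0 0 0 0 0;0 0 0 0 0 0 0'; python3 -m pendant '0 .006 0 0 0 0 0;0 .005 0 0 0 0 0;0 .004 0 0 0 0 0;0 0 0 0 0 0 0';python3 -c "
from h import *
plan((602.9,-46,226),np.pi/2+.04)"
```

```text
t: 27.6
tool_pos: [602.9, -45.9, 243.7]
ee_rot: [0.708, -0.706, -0.014, 0.015]
force: [0.2, 0.5, -1.1]
width: 53.2
t: 27.93
tool_pos: [603.0, -45.9, 227.2]
ee_rot: [0.708, -0.706, -0.014, 0.015]
force: [0.0, 0.2, -2.1]
width: 53.1
tcp [603.  -45.9 227.2] world d [-0.1 -0.1 -1.2] tool d(m) [-0.0001  0.0012 -0.0001]
 turn deg [-0.17  0.05 -0.03] n 1.0
 turn deg [-4.0000e-02 -1.7995e+02  2.6000e-01] n 26.0
```

In by 20 mm without contact. Releasing, rising, backing off, then to the next cartridge at (445,101).

```bash
python3 -m pendant '0 0 0 0 0 0 .8;0 0 0 0 0 0 .8;0 0 0 0 0 0 .8;0 0 0 0 0 0 .8;0 0 0 0 0 0 .8;0 0 0 0 0 0 .8;0 -.03 0 0 0 0 .8;0 -.03 0 0 0 0 .8;0 0 0 0 0 0 .8;-.037 0 .03 0 0 0 .8;-.037 0 .03 0 0 0 .8;-.037 0 .03 0 0 0 .8'
python3 -m pendant '-.02 0 .03 0 0 0 .8;-.013 0 .023 0 0 0 .8;0 .038 0 0 0 0 .8;0 .038 0 0 0 0 .8;0 .03 0 0 0 0 .8;0 0 0 0 0 0 .8;0 0 0 0 0 0 .8'
python3 - <<'E'
from h import *
plan((444,101,150),np.pi/2+.04);cart(0,0)
im=r.read_camera("side");cv2.imwrite("pics/s10.png",cv2.resize(im[90:290,190:390,::-1],None,fx=3,fy=3,interpolation=2))
E
```

```text
t: 28.93
tool_pos: [500.1, 29.7, 285.0]
ee_rot: [0.708, -0.706, -0.011, 0.013]
force: [0.6, -0.1, 0.6]
width: 73.7
t: 29.52
tool_pos: [458.0, 89.6, 180.6]
ee_rot: [0.708, -0.706, -0.017, 0.011]
force: [0.5, 0.3, 0.6]
width: 73.5
tcp [458.   89.6 180.6] world d [-14.   11.4 -30.6] tool d(m) [-0.0138  0.0306  0.0119]
 turn deg [-0.22 -0.    0.53] n 1.0
 turn deg [ -0.83 179.99  -0.35] n 26.0
blob 1568 lateral width 50.6 near-based centre [ 439.8 -100.4] far-based [ 441.6 -105.6]
blob 2120 lateral width 52.0 near-based centre [443.1  99.5] far-based [443.   99.5]
tip 0.81 [318. 170.]
tip 0.73 [474.  -5.]
tip 0.61 [470. 416.]
tip 0.6 [334.  77.]
```

View pics/s10.png

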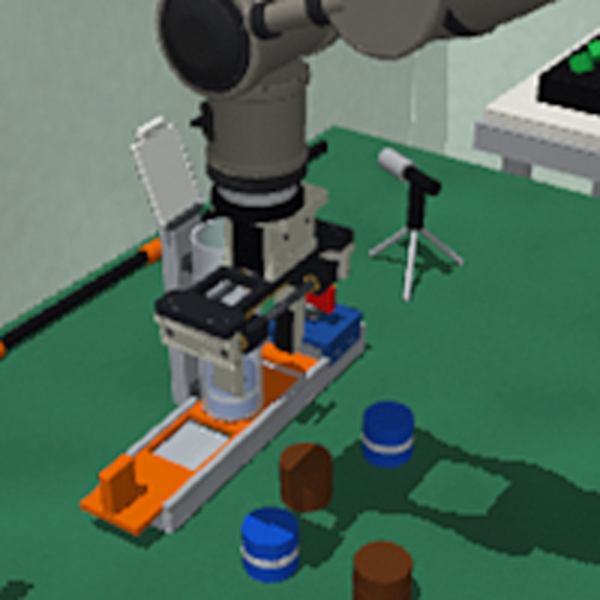

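The first cartridge stands at the bottom of the tube (230,385). Next one is at (443,99.5).

```bash
python3 -m pendant '-.0148 .02 .01 0 0 .5 .8;0 .02 0 0 0 0 .8;-.001 .02 0 0 0 0 .8;-.001 .02 0 0 0 0 .8;-.001 .02 0 0 0 0 .8;0 0 0 0 0 0 .8'
python3 - <<'E'
from h import *
plan((443,99.5,0),np.pi/2+.04);cart(0,0)
E
```

```text
t: 30.17
tool_pos: [453.1, 98.7, 90.1]
ee_rot: [0.708, -0.705, -0.024, 0.002]
force: [-1.1, -0.4, 0.1]
width: 73.4
tcp [453.1  98.7  90.1] world d [-10.1   0.8 -90.1] tool d(m) [-0.0128  0.0897  0.0008]
 turn deg [-0.22 -0.19  1.71] n 1.0
 turn deg [ -2.68 179.79  -0.34] n 26.0
blob 362 lateral width 40.6 near-based centre [430.  -79.2] far-based [418.8 -48.4]
blob 2401 lateral width 51.5 near-based centre [437.9 -95.4] far-based [ 442.5 -107.4]
blob 3876 lateral width 52.5 near-based centre [441.3  99.7] far-based [442.4  99.8]
tip 0.93 [333.  79.]
tip 0.75 [445. 102.]
tip 0.73 [474.  -5.]
tip 0.56 [315. 169.]
tip 0.37 [ 442. -110.]
```

```bash
python3 -m pendant '-.012 0 .001 -.2 -.2 1.7 .8;0 0 0 0 0 0 .8;-.002 .015 0 0 0 .3 .8;-.002 .015 0 0 0 .3 .8;-.002 .015 0 0 0 .3 .8;-.002 .012 0 0 0 .2 .8;0 0 0 0 0 0 .8'
python3 - <<'E'
from h import *
plan((442.7,99.7,0),np.pi/2+.04);cart(0,0)
E
```

```text
t: 30.85
tool_pos: [449.0, 99.2, 46.9]
ee_rot: [0.707, -0.707, -0.019, 0.008]
force: [-0.3, -0.0, 1.0]
width: 73.6
tcp [449.   99.2  46.9] world d [ -6.3   0.5 -46.9] tool d(m) [-0.007   0.0467  0.0007]
 turn deg [-0.04 -0.04  0.89] n 1.0
 turn deg [-1.3900e+00  1.7995e+02 -7.0000e-02] n 26.0
blob 629 lateral width 41.4 near-based centre [428.8 -72.4] far-based [417.5 -43.2]
blob 203 lateral width 32.9 near-based centre [433.8 100.3] far-based [389.1  98.2]
blob 2926 lateral width 51.7 near-based centre [436.4 -92.5] far-based [ 442.1 -107.2]
blob 5466 lateral width 51.8 near-based centre [440.5  99.6] far-based [442.2  99.6]
tip 0.97 [317. 167.]
tip 0.95 [445. 100.]
tip 0.77 [333.  78.]
tip 0.72 [475.  -5.]
```

```bash
python3 -m pendant '-.007 0 .0005 0 0 .9 .8;-.0015 .012 0 0 0 .2 .8;-.0015 .012 0 0 0 .2 .8;-.0015 .012 0 0 0 .2 .8;-.001 .008 0 0 0 .1 .8;0 0 0 0 0 0 .8'
python3 - <<'E'
from h import *
plan((442.5,99.7,0),np.pi/2+.04)
E
```

```text
t: 31.45
tool_pos: [442.8, 99.8, 10.4]
ee_rot: [0.707, -0.707, -0.015, 0.013]
force: [-0.4, 0.1, 0.5]
width: 73.3
tcp [442.8  99.8  10.4] world d [ -0.3  -0.1 -10.4] tool d(m) [-0.0003  0.0104 -0.0001]
 turn deg [-0.06 -0.04  0.12] n 1.0
 turn deg [-1.9000e-01  1.7996e+02 -1.0000e-01] n 26.0
```

Then close and lift to 300.

```bash
python3 -m pendant '-.0008 .009 0 0 0 .1 .8;0 .001 0 0 0 0 .8;0 0 0 0 0 0 0;0 0 0 0 0 0 0;0 0 0 0 0 0 0;0 0 0 0 0 0 0;0 0 0 0 0 0 0;0 0 0 0 0 0 0;0 0 0 0 0 0 0'
python3 - <<'E'
from h import *
plan((442.5,99.7,0),np.pi/2+.04)
E
python3 -m pendant '0 -.02 0 0 0 0 0;0 -.04 0 0 0 0 0;0 -.041 0 0 0 0 0;0 -.041 0 0 0 0 0;0 -.041 0 0 0 0 0;0 -.041 0 0 0 0 0;0 -.041 0 0 0 0 0;0 -.035 0 0 0 0 0;0 0 0 0 0 0 0;0 0 0 0 0 0 0'
python3 - <<'E'
from h import *
plan((520,-46,295),np.pi/2+.04)
E
```

```text
t: 32.2
tool_pos: [443.8, 99.9, 2.2]
ee_rot: [0.707, -0.707, -0.015, 0.012]
force: [-0.1, 0.1, -2.0]
width: 53.5
tcp [443.8  99.9   2.2] world d [-1.3 -0.2 -2.2] tool d(m) [-0.0013  0.0022 -0.0001]
 turn deg [-0.06 -0.04  0.24] n 1.0
 turn deg [-3.7000e-01  1.7996e+02 -1.0000e-01] n 26.0
t: 33.03
tool_pos: [439.2, 99.3, 312.6]
ee_rot: [0.707, -0.707, -0.013, 0.015]
force: [-0.1, -0.2, -2.7]
width: 52.6
tcp [439.2  99.3 312.6] world d [  80.8 -145.3  -17.6] tool d(m) [ 0.075   0.0171 -0.1484]
 turn deg [-0.07 -0.04 -0.2 ] n 1.0
 turn deg [ 3.1000e-01  1.7996e+02 -1.1000e-01] n 26.0
```

```bash
python3 -m pendant '.025 0 -.028 0 0 0 0;.027 0 -.028 0 0 0 0;.027 0 -.029 0 0 0 0;.027 0 -.029 0 0 0 0;.027 0 -.029 0 0 0 0;.015 0 -.01 0 0 0 0;0 0 0 0 0 0 0;0 0 0 0 0 0 0'
python3 - <<'E'
from h import *
plan((603,-46,290),np.pi/2+.04)
E
```

```text
t: 33.7
tool_pos: [595.2, -52.8, 299.0]
ee_rot: [0.709, -0.705, -0.008, 0.022]
force: [-0.5, 0.8, -0.7]
width: 53.4
tcp [595.2 -52.8 299. ] world d [ 7.8  6.8 -9. ] tool d(m) [0.0082 0.0089 0.0064]
 turn deg [-0.4   0.17 -1.12] n 1.0
 turn deg [  -1.75 -179.82    0.63] n 26.0
```

```bash
python3 -m pendant '.008 .004 .0064 -.4 .1 -1.1 0;0 .005 0 0 0 0 0;0 0 0 0 0 0 0;0 0 0 0 0 0 0'
python3 - <<'E'
from h import *
plan((603,-46,270),np.pi/2+.04)
E
```

```text
t: 34.03
tool_pos: [599.3, -43.9, 285.2]
ee_rot: [0.708, -0.706, -0.012, 0.018]
force: [-0.2, -0.6, -1.2]
width: 53.0
tcp [599.3 -43.9 285.2] world d [  3.7  -2.1 -15.2] tool d(m) [ 0.0037  0.0151 -0.0023]
 turn deg [-0.14  0.16 -0.54] n 1.0
 turn deg [  -0.84 -179.84    0.22] n 26.0
```

```bash
python3 -m pendant '.0037 .005 -.0023 -.1 .1 -.5 0;0 .008 0 0 0 0 0;0 0 0 0 0 0 0;0 0 0 0 0 0 0'
python3 - <<'E'
from h import *
plan((603,-46,255),np.pi/2+.04)
E
```

```text
t: 34.37
tool_pos: [602.0, -45.2, 271.8]
ee_rot: [0.707, -0.707, -0.015, 0.015]
force: [-0.2, 0.6, -1.0]
width: 53.4
tcp [602.  -45.2 271.8] world d [  1.   -0.8 -16.8] tool d(m) [ 0.0009  0.0168 -0.0008]
 turn deg [-0.03  0.15  0.02] n 1.0
 turn deg [ 3.0000e-02 -1.7985e+02  4.0000e-02] n 26.0
```

```bash
python3 -m pendant '.001 .006 -.0008 0 .1 0 0;0 .01 0 0 0 0 0;0 0 0 0 0 0 0'; python3 -m pendant '.0002 .008 0 0 0 0 0;0 .007 0 0 0 0 0;0 0 0 0 0 0 0'; python3 -m pendant '0 .006 0 0 0 0 0;0 .005 0 0 0 0 0;0 .004 0 0 0 0 0;0 0 0 0 0 0 0'
```

```text
t: 34.62
tool_pos: [603.1, -46.2, 254.8]
ee_rot: [0.707, -0.707, -0.015, 0.014]
force: [-0.2, 0.1, -3.0]
width: 52.9
t: 34.87
tool_pos: [603.2, -46.3, 237.6]
ee_rot: [0.707, -0.707, -0.014, 0.014]
force: [0.4, 0.4, -2.0]
width: 53.3
t: 35.2
tool_pos: [603.0, -46.3, 220.4]
ee_rot: [0.707, -0.707, -0.014, 0.014]
force: [-0.4, -0.0, -1.6]
width: 53.0
```

Free of contact again. Release and on to the third cartridge at (442,-107).

```bash
python3 -m pendant '0 0 0 0 0 0 .8;0 0 0 0 0 0 .8;0 0 0 0 0 0 .8;0 0 0 0 0 0 .8;0 0 0 0 0 0 .8;0 0 0 0 0 0 .8;0 -.03 0 0 0 0 .8;0 -.035 0 0 0 0 .8;0 0 0 0 0 0 .8;-.037 0 -.015 0 0 0 .8;-.037 0 -.02 0 0 0 .8;-.037 0 -.02 0 0 0 .8'
python3 -m pendant '-.03 0 0 0 0 0 .8;-.015 0 0 0 0 0 .8;0 .038 0 0 0 0 .8;0 .038 0 0 0 0 .8;0 .03 0 0 0 0 .8;0 0 0 0 0 0 .8;0 0 0 0 0 0 .8'
python3 - <<'E'
from h import *
plan((442,-107,150),np.pi/2+.04);cart(0,0)
E
```

```text
t: 36.2
tool_pos: [497.5, -104.2, 285.6]
ee_rot: [0.708, -0.706, -0.017, 0.016]
force: [-0.8, -0.8, 0.0]
width: 73.2
t: 36.78
tool_pos: [446.5, -111.4, 181.9]
ee_rot: [-0.705, 0.709, 0.019, -0.01]
force: [0.1, -0.2, 1.9]
width: 73.9
tcp [ 446.5 -111.4  181.9] world d [ -4.5   4.4 -31.9] tool d(m) [-0.0047  0.0318  0.0048]
 turn deg [0.39 0.03 0.76] n 1.0
 turn deg [   1.19 -179.97   -0.61] n 26.0
blob 2073 lateral width 52.2 near-based centre [ 441.3 -109.5] far-based [ 441.1 -109.5]
blob 543 lateral width 43.4 near-based centre [ 647.  -190.7] far-based [ 640.2 -188.9]
tip 0.97 [332.  80.]
tip 0.91 [474.  -3.]
tip 0.89 [315. 167.]
```

Cartridge C at (441,-109.5).

```bash
python3 -m pendant '-.0055 .02 .002 .4 0 .8 .8;-.0015 .02 0 0 0 .3 .8;-.0015 .02 0 0 0 .3 .8;-.0015 .02 0 0 0 .3 .8;-.0015 .02 0 0 0 .3 .8;-.001 .015 0 0 0 .2 .8;0 0 0 0 0 0 .8'
python3 - <<'E'
from h import *
plan((441,-109.5,0),np.pi/2+.04);cart(0,0)
E
```

```text
t: 37.47
tool_pos: [447.8, -115.5, 78.0]
ee_rot: [-0.702, 0.712, 0.016, -0.014]
force: [-1.5, 0.1, 0.5]
width: 73.6
tcp [ 447.8 -115.5   78. ] world d [ -6.8   6.  -78. ] tool d(m) [-0.0068  0.0779  0.0074]
 turn deg [0.79 0.15 0.17] n 1.0
 turn deg [   0.27 -179.85   -1.25] n 26.0
blob 4187 lateral width 51.7 near-based centre [ 439.5 -110. ] far-based [ 441.  -109.8]
blob 209 lateral width 21.6 near-based centre [ 595.7 -189.9] far-based [ 560.3 -178.4]
tip 0.74 [331.  87.]
tip 0.6 [472.  -3.]
```

```bash
python3 -m pendant '-.007 0 .006 .8 .1 .2 .8;0 0 0 0 0 0 .8;-.0015 .015 .0008 .2 0 .2 .8;-.0015 .015 .0008 .2 0 .2 .8;-.0015 .015 .0008 .2 0 .2 .8;-.001 .012 0 0 0 .1 .8;0 0 0 0 0 0 .8'
python3 - <<'E'
from h import *
plan((441,-109.7,0),np.pi/2+.04)
E
```

```text
t: 38.15
tool_pos: [443.3, -110.1, 31.5]
ee_rot: [0.708, -0.706, -0.018, 0.011]
force: [-0.5, -0.3, 0.3]
width: 73.6
tcp [ 443.3 -110.1   31.5] world d [ -2.3   0.4 -31.5] tool d(m) [-0.0026  0.0315  0.0005]
 turn deg [-0.14  0.07  0.55] n 1.0
 turn deg [   0.86 -179.93    0.22] n 26.0
```

```bash
python3 -m pendant '-.003 .01 .0005 -.1 0 .6 .8;-.0012 .01 0 0 0 .1 .8;-.0012 .008 0 0 0 .1 .8;-.0008 .006 0 0 0 .1 .8;0 .001 0 0 0 0 .8;0 0 0 0 0 0 0;0 0 0 0 0 0 0;0 0 0 0 0 0 0;0 0 0 0 0 0 0;0 0 0 0 0 0 0;0 0 0 0 0 0 0;0 0 0 0 0 0 0'
python3 - <<'E'
from h import *
plan((441,-109.7,0),np.pi/2+.04)
E
```

```text
t: 39.15
tool_pos: [439.4, -110.9, -2.8]
ee_rot: [-0.706, 0.708, 0.014, -0.015]
force: [-1.3, -0.1, -2.0]
width: 53.2
tcp [ 439.4 -110.9   -2.8] world d [1.6 1.2 2.8] tool d(m) [ 0.0016 -0.0029  0.0011]
 turn deg [ 0.13  0.08 -0.07] n 1.0
 turn deg [-1.2000e-01 -1.7992e+02 -2.1000e-01] n 26.0
```

```bash
python3 -m pendant '0 -.02 0 0 0 0 0;0 -.04 0 0 0 0 0;0 -.041 0 0 0 0 0;0 -.041 0 0 0 0 0;0 -.041 0 0 0 0 0;0 -.041 0 0 0 0 0;0 -.041 0 0 0 0 0;0 -.035 0 0 0 0 0;0 0 0 0 0 0 0;0 0 0 0 0 0 0'
python3 -m pendant '.025 0 .009 0 0 0 0;.027 0 .01 0 0 0 0;.027 0 .01 0 0 0 0;.027 0 .01 0 0 0 0;.027 0 .01 0 0 0 0;.02 0 .008 0 0 0 0;0 0 0 0 0 0 0;0 0 0 0 0 0 0'
python3 - <<'E'
from h import *
plan((600.3,-46,290),np.pi/2+.04)
E
```

```text
t: 39.98
tool_pos: [436.9, -109.0, 308.1]
ee_rot: [-0.707, 0.707, 0.012, -0.017]
force: [-0.3, 0.7, -2.2]
width: 53.2
t: 40.65
tool_pos: [589.6, -42.4, 295.2]
ee_rot: [0.708, -0.706, -0.006, 0.021]
force: [-0.3, -0.5, -1.3]
width: 53.5
tcp [589.6 -42.4 295.2] world d [10.7 -3.6 -5.2] tool d(m) [ 0.0106  0.0049 -0.004 ]
 turn deg [-0.17 -0.08 -1.27] n 1.0
 turn deg [  1.99 179.91  -0.27] n 26.0
```

```bash
python3 -m pendant '.0106 .002 -.004 -.2 -.1 -1.2 0;0 .004 0 0 0 0 0;0 0 0 0 0 0 0;0 0 0 0 0 0 0'
python3 - <<'E'
from h import *
plan((600.3,-46,275),np.pi/2+.04)
E
```

```text
t: 40.98
tool_pos: [598.3, -47.6, 285.3]
ee_rot: [-0.707, 0.707, 0.012, -0.016]
force: [-0.1, 0.8, -1.8]
width: 53.8
tcp [598.3 -47.6 285.3] world d [  2.    1.6 -10.3] tool d(m) [0.0021 0.0103 0.0015]
 turn deg [ 0.   -0.05 -0.3 ] n 1.0
 turn deg [  0.47 179.94   0.  ] n 26.0
```

```bash
python3 -m pendant '.0025 .003 .0015 0 0 -.3 0;0 .006 0 0 0 0 0;0 0 0 0 0 0 0;0 0 0 0 0 0 0'
python3 - <<'E'
from h import *
plan((600.3,-46,255),np.pi/2+.04)
E
```

```text
t: 41.32
tool_pos: [599.8, -46.9, 276.7]
ee_rot: [-0.707, 0.707, 0.014, -0.012]
force: [-0.1, -0.0, -0.4]
width: 53.3
tcp [599.8 -46.9 276.7] world d [  0.5   0.9 -21.7] tool d(m) [0.0005 0.0217 0.0009]
 turn deg [ 0.03 -0.17  0.11] n 1.0
 turn deg [-1.8000e-01  1.7983e+02  5.0000e-02] n 26.0
```

```bash
python3 -m pendant '.0005 .008 .0008 0 0 0 0;0 .01 0 0 0 0 0;0 0 0 0 0 0 0'; python3 -m pendant '.0002 .008 0 0 0 0 0;0 .008 0 0 0 0 0;0 0 0 0 0 0 0'; python3 -m pendant '0 .007 0 0 0 0 0;0 .007 0 0 0 0 0;0 .006 0 0 0 0 0;0 0 0 0 0 0 0'
```

```text
t: 41.57
tool_pos: [600.3, -46.1, 257.5]
ee_rot: [-0.707, 0.707, 0.014, -0.012]
force: [-0.4, 0.1, -3.0]
width: 53.4
t: 41.82
tool_pos: [600.3, -45.9, 239.0]
ee_rot: [-0.707, 0.707, 0.014, -0.013]
force: [0.1, -0.3, -1.3]
width: 53.7
t: 42.15
tool_pos: [600.1, -45.9, 216.3]
ee_rot: [-0.707, 0.707, 0.014, -0.013]
force: [-0.7, -0.1, -2.0]
width: 53.8
```

Release, rise, back off, and check.

```bash
python3 -m pendant '0 0 0 0 0 0 .8;0 0 0 0 0 0 .8;0 0 0 0 0 0 .8;0 0 0 0 0 0 .8;0 0 0 0 0 0 .8;0 0 0 0 0 0 .8;0 -.035 0 0 0 0 .5;0 -.035 0 0 0 0 .4;0 0 0 0 0 0 0;-.037 0 .0 0 0 0 0;-.037 0 0 0 0 0 0;-.037 0 0 0 0 0 0'
python3 -m pendant '-.02 -.035 0 0 0 0 0;-.02 -.03 .03 0 0 0 0;0 0 .035 0 0 0 0;0 0 .035 0 0 0 0;0 0 0 0 0 0 0;0 0 0 0 0 0 0'
python3 - <<'E'
from h import *
plan((500,60,330),np.pi/2+.04)
im=r.read_camera("top");A=im[120:330,200:410,::-1]
for a,rr,c,m in blobs(im,*BLUE,20): print(a,round(rr),round(c),at("top",rr,c,45).round(0))
print("cover top edge",[at("top",140,301.6,z).round(0).tolist() for z in(335,345,352)])
for q in("cover_lip","tube_mouth"):
    for d in r.tip_of(q,"top"):print(q,d["score"],at("top",d["centre"][0]*420,d["centre"][1]*560,340 if q=="cover_lip" else 246).round(0))
im=r.read_camera("side");B=im[90:300,190:400,::-1]
for d in r.tip_of("cover_lip","side"):print(round(d["score"],2),d["centre"][0]*420,d["centre"][1]*560)
cv2.imwrite("pics/c11.png",np.hstack([cv2.resize(A,(400,400)),cv2.resize(B,(400,400))]))
E
```

```text
t: 43.15
tool_pos: [491.9, -50.5, 285.1]
ee_rot: [0.707, -0.707, -0.014, 0.013]
force: [-0.4, 0.6, 0.3]
width: 38.0
t: 43.65
tool_pos: [437.5, 47.7, 345.7]
ee_rot: [0.709, -0.705, -0.007, 0.017]
force: [0.4, -1.2, 0.2]
width: 1.2
tcp [437.5  47.7 345.7] world d [ 62.5  12.3 -15.7] tool d(m) [0.0631 0.015  0.0101]
 turn deg [-0.33 -0.33 -0.75] n 1.0
 turn deg [  1.17 179.67  -0.51] n 26.0
104 182 303 [652. -58.  45.]
411 193 349 [ 611. -212.   45.]
cover top edge [[693.0, -43.0, 335.0], [689.0, -42.0, 345.0], [686.0, -42.0, 352.0]]
cover_lip 0.68 [677. -42. 340.]
tube_mouth 0.72 [604. -41. 246.]
0.57 130.116 238.28
```

View pics/c11.png

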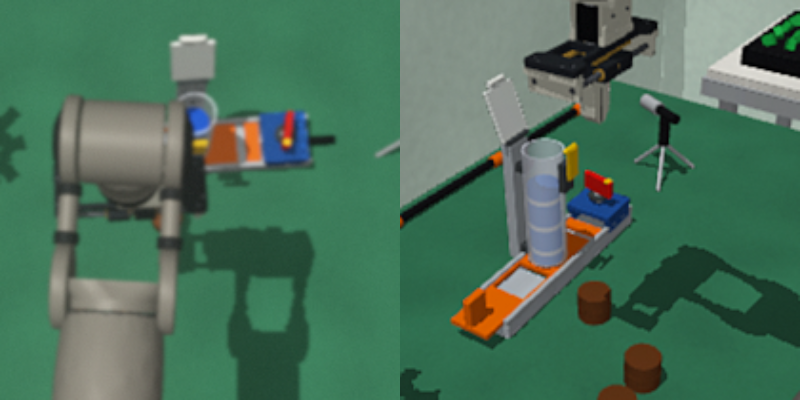

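Side view: three cartridges stacked in the tube (545,215), none blue left on the bench. The cover's top edge is at ≈(689,-42,345), i.e. ≈1.95 rad. Going over and behind it with shut fingers.

```bash
python3 -m pendant '.035 -.002 -.011 0 0 0 0;.035 -.002 -.011 0 0 0 0;.035 -.002 -.011 0 0 0 0;.035 -.002 -.011 0 0 0 0;.035 -.002 -.011 0 0 0 0;.035 -.002 -.011 0 0 0 0;.035 -.002 -.011 0 0 0 0;.035 -.002 -.011 0 0 0 0;.02 0 0 0 0 0 0;0 0 0 0 0 0 0;0 0 0 0 0 0 0'
python3 - <<'E'
from h import *
plan((720,-44,350),np.pi/2+.04);print(r.get_state()["joint_pos"].round(2))
E
```

```text
t: 44.82
tool_pos: [736.1, -48.5, 341.8]
ee_rot: [0.709, -0.705, 0.005, 0.015]
force: [0.2, -1.2, 0.5]
width: 0.6
tcp [736.1 -48.5 341.8] world d [-16.1   4.5   8.2] tool d(m) [-0.0163 -0.0077  0.0048]
 turn deg [-0.43 -1.52 -1.63] n 1.0
 turn deg [  2.53 178.46  -0.68] n 26.0
[-0.17  0.89  0.16  0.    2.13 -1.75]
```

```bash
python3 -m pendant '-.01 0 .004 -.4 -1.5 -1.6 0;0 .015 0 0 0 0 0;0 .015 0 0 0 0 0;0 .015 0 0 0 0 0;0 .008 0 0 0 0 0;0 0 0 0 0 0 0'
python3 - <<'E'
from h import *
plan((720,-44,290),np.pi/2+.04)
E
```

```text
t: 45.32
tool_pos: [717.4, -47.5, 277.9]
ee_rot: [0.708, -0.706, -0.005, 0.019]
force: [0.5, -0.3, -0.5]
width: 0.4
tcp [717.4 -47.5 277.9] world d [ 2.6  3.5 12.1] tool d(m) [ 0.0025 -0.0121  0.0034]
 turn deg [-0.24 -0.34 -1.14] n 1.0
 turn deg [  1.79 179.65  -0.38] n 26.0
```

```bash
python3 -m pendant '-.012 -.008 .003 0 0 -1 0;-.012 0 0 0 0 0 0;-.012 0 0 0 0 0 0;-.012 0 0 0 0 0 0;0 0 0 0 0 0 0'
python3 - <<'E'
from h import *
plan((610,-44,288),np.pi/2+.04)
for d in r.tip_of("cover_lip","side"):print(round(d["score"],2),d["centre"][0]*420,d["centre"][1]*560)
E
python3 -m pendant '-.012 0 0 0 0 0 0;-.012 0 0 0 0 0 0;-.012 0 0 0 0 0 0;0 0 0 0 0 0 0'
```

```text
t: 45.73
tool_pos: [658.5, -46.0, 291.7]
ee_rot: [0.708, -0.706, -0.012, 0.012]
force: [-0.6, -0.4, 0.5]
width: 0.4
tcp [658.5 -46.  291.7] world d [-48.5   2.   -3.7] tool d(m) [-0.0484  0.0038  0.0036]
 turn deg [-0.19 -0.41  0.01] n 1.0
 turn deg [-1.0000e-02  1.7959e+02 -3.0000e-01] n 26.0
0.57 130.116 238.28
t: 46.12
tool_pos: [621.4, -47.2, 295.3]
ee_rot: [0.708, -0.706, -0.014, 0.009]
force: [-0.2, 0.0, 0.6]
width: 0.5
```

```bash
python3 -m pendant '-.012 0 0 0 0 0 0;-.012 0 0 0 0 0 0;-.012 0 0 0 0 0 0;0 0 0 0 0 0 0;0 0 0 0 0 0 0;0 0 0 0 0 0 0'
python3 - <<'E'
from h import *
plan((563,-44.5,300),np.pi/2+.04)
im=r.read_camera("side")
for d in r.tip_of("cover_lip","side"):print(round(d["score"],2),d["centre"][0]*420,d["centre"][1]*560)
cv2.imwrite("pics/s12.png",cv2.resize(im[80:220,200:340,::-1],None,fx=4,fy=4,interpolation=2))
E
```

```text
t: 46.62
tool_pos: [586.5, -48.4, 297.4]
ee_rot: [0.708, -0.706, -0.016, 0.007]
force: [-0.4, -0.4, -0.0]
width: 0.4
tcp [586.5 -48.4 297.4] world d [-23.5   3.9   2.6] tool d(m) [-0.0234 -0.0028  0.0047]
 turn deg [-0.08 -0.46  0.73] n 1.0
 turn deg [-1.1500e+00  1.7953e+02 -1.3000e-01] n 26.0
0.67 164.22 273.616
0.21 167.79000000000002 264.712
```

View pics/s12.png

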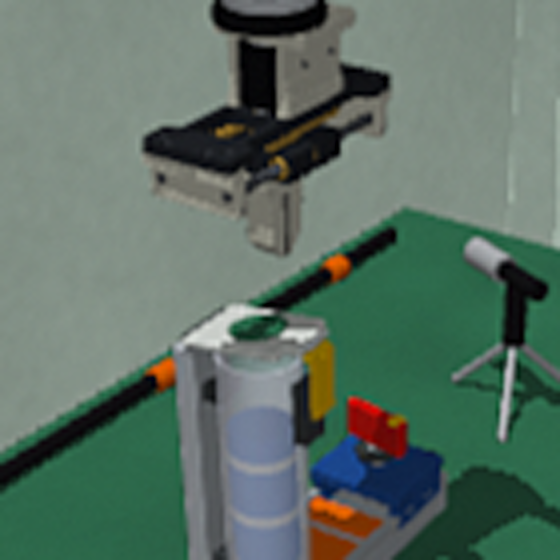

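The cover lies on the catch (265,330), with the lip before the yellow catch at (320,340). Moving the shut fingers over the lip (563,-47.6) and pressing gently.

```bash
python3 -m pendant '-.0235 .005 .001 0 -.4 .7 0;0 .01 0 0 0 0 0;0 0 0 0 0 0 0;0 0 0 0 0 0 0'
python3 - <<'E'
from h import *
plan((563.5,-47.6,255),np.pi/2+.04)
E
```

```text
t: 47.05
tool_pos: [564.6, -48.2, 280.6]
ee_rot: [0.708, -0.706, -0.014, 0.014]
force: [-0.4, -0.0, 0.9]
width: 0.6
tcp [564.6 -48.2 280.6] world d [ -1.1   0.6 -25.6] tool d(m) [-0.0011  0.0256  0.0006]
 turn deg [-0.1  -0.01 -0.02] n 1.0
 turn deg [ 2.0000e-02  1.7999e+02 -1.5000e-01] n 26.0
```

```bash
python3 -m pendant '-.001 .01 .0005 0 0 0 0;0 .012 0 0 0 0 0;0 .008 0 0 0 0 0;0 0 0 0 0 0 0';python3 -m pendant '0 .004 0 0 0 0 0;0 .004 0 0 0 0 0;0 .003 0 0 0 0 0';python3 -m pendant '0 .003 0 0 0 0 0;0 .002 0 0 0 0 0'
```

```text
t: 47.38
tool_pos: [566.4, -47.9, 251.0]
ee_rot: [0.707, -0.707, -0.015, 0.013]
force: [-0.2, -0.6, 0.2]
width: 0.1
t: 47.63
tool_pos: [567.8, -48.1, 240.6]
ee_rot: [0.707, -0.707, -0.016, 0.012]
force: [0.8, 0.2, -0.6]
width: 0.5
t: 47.8
tool_pos: [568.0, -48.2, 236.2]
ee_rot: [0.707, -0.707, -0.016, 0.012]
force: [-3.9, 0.5, 8.8]
width: 0.6
```

Contact as predicted (8.8 N). Pressing on.

```bash
python3 -m pendant '0 .003 0 0 0 0 0;0 .003 0 0 0 0 0';python3 -m pendant '0 .003 0 0 0 0 0;0 .003 0 0 0 0 0';python3 -m pendant '0 .003 0 0 0 0 0;0 .002 0 0 0 0 0'
```

```text
t: 47.97
tool_pos: [567.5, -48.2, 232.4]
ee_rot: [-0.707, 0.707, 0.017, -0.012]
force: [-1.7, -0.3, 3.9]
width: 0.4
t: 48.13
tool_pos: [567.5, -48.3, 227.4]
ee_rot: [-0.707, 0.707, 0.017, -0.011]
force: [-0.2, 0.4, -0.2]
width: 0.6
t: 48.3
tool_pos: [567.8, -48.4, 225.0]
ee_rot: [-0.706, 0.708, 0.018, -0.01]
force: [-7.8, 1.8, 20.7]
width: 0.4
```

Force dropped to 0 and then met a hard stop at 20.7 N: snapped. Rising clear and checking.

```bash
python3 -m pendant '0 -.01 0 0 0 0 0;0 -.03 0 0 0 0 0;0 -.035 0 0 0 0 0;0 -.035 0 0 0 0 0;-.035 0 0 0 0 0 0;-.035 0 .03 0 0 0 0;-.035 0 .035 0 0 0 0;0 0 .035 0 0 0 0;0 0 .035 0 0 0 0;0 0 0 0 0 0 0;0 0 0 0 0 0 0'
python3 - <<'E'
from h import *
im=r.read_camera("side");cv2.imwrite("pics/s13.png",cv2.resize(im[120:300,180:400,::-1],None,fx=3.3,fy=3.3,interpolation=2))
E
```

```text
t: 49.22
tool_pos: [460.1, 81.4, 337.1]
ee_rot: [-0.706, 0.708, 0.021, -0.005]
force: [0.5, -0.1, -0.0]
width: 0.5
```

View pics/s13.png

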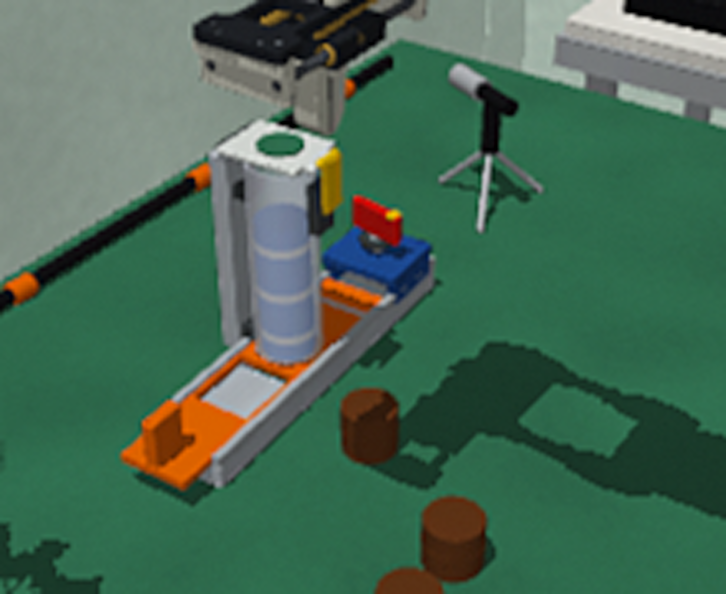

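```bash
python3 - <<'E'
from h import *
for c in("top","side"):
    im=r.read_camera(c);print(c,[(a,round(rr),round(cc)) for a,rr,cc,m in blobs(im,*BLUE,20)])
im=r.read_camera("top")
for a,rr,c,m in blobs(im,*RED,12):
    y=[b for b in blobs(im,(20,150,120),(32,255,255),2) if abs(b[1]-rr)+abs(b[2]-c)<25]
    p=at("top",rr,c,112)[:2]
    print("red",p.round(0),[np.degrees(np.arctan2(*(p-at("top",b[1],b[2],112)[:2])[::-1])).round(0) for b in y])
r.close_job()
E
```

```text
top [(408, 193, 349)]
side [(247, 198, 293)]
red [ 617. -210.] [np.float64(-9.0)]
the job is handed in; nothing more can be done
```

The doser is recharged and the job handed in at about 49 s, with every step done in the required order.

- **Lock screw:** I turned it clockwise in one grasp, about 3.34 rad plus its small starting angle. It gave at a steady 0.12 N m. A late, coarse picture check of the bar (its ends differ by about 9° from the doser's axis) fits a turn of 3.2 to 3.4 rad.
- **Gate:** I slid it about 75 mm to its stop. In the pictures the solid orange panel lies under the tube.
- **Cartridges:** three blue ones were on the bench, and I found no fourth in the views I took. One had been knocked aside during the run, and I measured its position again before picking it up. All three are stacked in the tube. No blue cartridge was left in the last top and side pictures.
- **Cover:** I tipped it over from behind and pressed its lip. The force rose to 8.8 N, fell to zero as it snapped, then met a hard stop at 20.7 N. The last picture shows it flat and held by the catch.
- **Bystanders:** the arm came near none of the plant, sensor or bottle, but I did not measure their positions again at the end.

**Disagreement:** the real fingertips were about 30 mm higher than the reported tool position. Because of this the first grasp of the screw closed on nothing, and I allowed for the offset in every later move.

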